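# Fit the fresh cartridges to the water-filter unit

### The arm

A 7-joint arm with a two-finger parallel gripper is mounted at the origin on the work surface. World frame = base frame: x ahead of the robot, y to its left, z up, the work surface at z = 0. Lengths are in m, angles in rad, forces in N, time in s.
With the tool pointing down it reaches from about 0.4 to 0.85 m from the base axis. Payload 4.4 kg.
Tool frame: the origin (TCP) lies between the finger pads; the fingertips stand 11 mm ahead of it and the grasp point (between the pads) lies 8 mm behind it; z points along the fingers, y is the line along which they close (so a half turn about z gives the same grasp; the last joint's range is limited). The gripper opens to 94 mm and grips with 3 to 60 N. Pads are 16 mm wide; open, the fingers measure 119 mm over their backs; the gripper's body (75 mm by 177 mm) begins 78 mm behind the grasp point.
Start: joints at [-0.066, 0.628, 0.038, 1.517, -0.027, 0.996, -0.02], TCP at [0.65, 0, 0.216] pointing down, gripper open.
Joint ranges: [-3.06, 3.06], [-0.37, 2.12], [-1.25, 1.32], [0.18, 2.47], [-1.1, 4.24], [0.23, 1.98], [-2.94, 2.94]. Speed limits (rad/s): [2.57, 2.57, 3.14, 3.14, 3.14, 3.14, 3.14].

### API

Orientations are given as a unit quaternion [x, y, z, w].
In Python, from cell import r, vision gives the robot as it stands. The module is installed in compiled form; this text tells all that it offers.
- The arm moves only by the tool apply_moves, never from a script. Its argument "rows" is one flat list of numbers, 7 for each row, row after row: the shift along the world's x, y, z scaled (see below), then the turn, a rotation vector about the world's x, y, z scaled (see below), then the opening, from -1 (shut) to 1 (fully open). A call has 1 to 20 rows; each row is the pose to reach, as a shift and turn from the pose commanded when the call began, turning the shorter way round; what a row does not reach only later rows make up. The controller multiplies each number of a shift by 750 mm and each number of a turn by 2 pi rad. A row lasts 1/8 s, in which the tool goes at most 62.5 mm and 10.7 degrees, less where a joint would pass 70% of its speed; a pose out of reach is approached as far as the arm can. A call with a number of a shift or a turn outside -1 to 1 is refused whole. A call with a gripper value outside its range is refused whole. The fingers move at their own pace and stop on an object; "newtons" is the grip in N (left out, the last holds). Time passes only in rows, so rows that repeat a pose let the fingers close. It gives the time, the measured TCP pose, the force, the opening and the grip force at its end, in the units of the state.
- r.get_state(): the state, without advancing time (a new reading comes with each control period).
- vision.get_image(name): name is "scene" or "side" or "wrist"; returns a dict with "color" (400x640x3 uint8, red, green, blue), "K" (3x3 intrinsics, pixels), "world_from_camera" (4x4, takes a point from camera to world coordinates); the wrist camera has in their place "hand_eye" (4x4, takes a point from camera to tool coordinates, whose origin is the TCP and whose axes are the flange's). Camera axes: x right, y down, z forward; pixel columns grow to the right and rows downward; lengths in m; the calibration is good to about 2 mm. A picture is of the moment at which its call begins: read the wrist's pose just before it. There is no depth.
- r.close_job(): hands the job in; it is judged then, once.
The state is a dict: "clock": time; "joint_positions": joint angles; "joint_velocities": joint speeds; "effort": joint torques, N m; "eef_pos": TCP position; "ee_rot": TCP orientation; "wrist_force": force on the tool from outside, world axes, zero at the start; "ft_torque": the same for the moment, N m; "gripper_width": finger opening in m; "grasp_force": force on a finger pad.
Only numpy, scipy, OpenCV 4.12 (cv2) and the standard library are available. Lean on these libraries where they do the work, as an engineer would, in place of code of your own. Each camera call takes 0.05 s, during which the arm holds its last target. There are 200 camera calls.

### The job

Fit every filter cartridge in the wooden caddy to the water-filter unit, one to a coupler: lift it straight up out of its keyed slot, stand its plug in the mouth of a free coupler, pull that coupler's sleeve down by its grip tab so that the cartridge drops home, and let the sleeve spring fully up again to lock it. Keep the cartridges upright all the time, do not lift or tip the caddy, and leave the other kitchen things where they are.

Things in the scene. Friction and masses are not known exactly. Their poses are not given: they have to be found in the camera images.
- unit: fixed water-filter unit: white plinth 110 x 320 mm, 20 mm thick, a housing 95 mm high along its rear (x 53 to 83 mm), and three like steel couplers in a row on its y axis at y = -100, 0, 100 mm. Origin on the table under the middle coupler; its -x side (with the sleeve tabs) faces the robot, yaw within 0.2 rad. Unit and caddy may stand either way round, left or right
- seat0 (a point): centre of the bore floor of coupler 0 (coupler 0 at unit y = -100 mm, 1 at 0, 2 at +100 mm), 20 mm above the table: a cartridge that is home has its origin here. The bore is 33 mm wide; 46 mm higher it widens to a funnel mouth, 46 mm wide, 56 mm above this point. With the sleeve up, two jaws close the bore: a plug stands on them, tip 24 mm above this point, and cannot be forced past
- seat1 (a point): centre of the bore floor of coupler 1 (coupler 0 at unit y = -100 mm, 1 at 0, 2 at +100 mm), 20 mm above the table: a cartridge that is home has its origin here. The bore is 33 mm wide; 46 mm higher it widens to a funnel mouth, 46 mm wide, 56 mm above this point. With the sleeve up, two jaws close the bore: a plug stands on them, tip 24 mm above this point, and cannot be forced past
- seat2 (a point): centre of the bore floor of coupler 2 (coupler 0 at unit y = -100 mm, 1 at 0, 2 at +100 mm), 20 mm above the table: a cartridge that is home has its origin here. The bore is 33 mm wide; 46 mm higher it widens to a funnel mouth, 46 mm wide, 56 mm above this point. With the sleeve up, two jaws close the bore: a plug stands on them, tip 24 mm above this point, and cannot be forced past
- sleeve0 (a joint): brass sleeve of coupler 0, sliding up and down (m): 0 = fully up (locked, at rest), grows as it is pulled down, stop at 0.016. A spring pushes it up: 5 N to start, 10 N at the stop. Pulled down 10 mm or more it opens the jaws and a plug standing on them drops home by its weight; springing up it closes them in the plug's groove. With a plug half-way it sticks part-way down
- tab0 (a point): middle of the top edge of the grip tab of sleeve 0: an upright brass fin 12 mm thick (unit y), 36 mm long (unit x), 54 mm high, standing 95 mm in front (unit -x) of the coupler's axis on a 16 mm wide, 10 mm thick arm at its foot; its top is 100 mm above the table with the sleeve up. Moves with the sleeve
- sleeve1 (a joint): brass sleeve of coupler 1, sliding up and down (m): 0 = fully up (locked, at rest), grows as it is pulled down, stop at 0.016. A spring pushes it up: 5 N to start, 10 N at the stop. Pulled down 10 mm or more it opens the jaws and a plug standing on them drops home by its weight; springing up it closes them in the plug's groove. With a plug half-way it sticks part-way down
- tab1 (a point): middle of the top edge of the grip tab of sleeve 1: an upright brass fin 12 mm thick (unit y), 36 mm long (unit x), 54 mm high, standing 95 mm in front (unit -x) of the coupler's axis on a 16 mm wide, 10 mm thick arm at its foot; its top is 100 mm above the table with the sleeve up. Moves with the sleeve
- sleeve2 (a joint): brass sleeve of coupler 2, sliding up and down (m): 0 = fully up (locked, at rest), grows as it is pulled down, stop at 0.016. A spring pushes it up: 5 N to start, 10 N at the stop. Pulled down 10 mm or more it opens the jaws and a plug standing on them drops home by its weight; springing up it closes them in the plug's groove. With a plug half-way it sticks part-way down
- tab2 (a point): middle of the top edge of the grip tab of sleeve 2: an upright brass fin 12 mm thick (unit y), 36 mm long (unit x), 54 mm high, standing 95 mm in front (unit -x) of the coupler's axis on a 16 mm wide, 10 mm thick arm at its foot; its top is 100 mm above the table with the sleeve up. Moves with the sleeve
- caddy: loose wooden caddy, 2 kg: base 100 x 290 mm, 12 mm thick; dividers 115 mm high; three slots in a row on its y axis at y = -90, 0, 90 mm. Grooves in the dividers hold the cartridges' side ribs with 2 mm play: they come out only straight up (clear after 56 mm of lift). Origin: centre of underside; x axis points away from the robot, yaw within 0.25 rad
- cart0: filter cartridge 0, 166 mm tall, 0.35 kg (may be absent); starts upright in a caddy slot, turned like the caddy, tip 12 mm above the table. Origin: centre of the plug's tip, its lowest point; z up. Plug 30 mm wide to z = 56 mm, groove at 14 to 26 mm; white body 54 x 54 mm, z 56 to 130, with 8 mm ribs on its +y and -y sides, z 65 to 120; grip block on top 30 (x) by 40 (y) mm, z 130 to 166
- cart1: filter cartridge 1, 166 mm tall, 0.35 kg (may be absent); starts upright in a caddy slot, turned like the caddy, tip 12 mm above the table. Origin: centre of the plug's tip, its lowest point; z up. Plug 30 mm wide to z = 56 mm, groove at 14 to 26 mm; white body 54 x 54 mm, z 56 to 130, with 8 mm ribs on its +y and -y sides, z 65 to 120; grip block on top 30 (x) by 40 (y) mm, z 130 to 166
- cart2: filter cartridge 2, 166 mm tall, 0.35 kg (may be absent); starts upright in a caddy slot, turned like the caddy, tip 12 mm above the table. Origin: centre of the plug's tip, its lowest point; z up. Plug 30 mm wide to z = 56 mm, groove at 14 to 26 mm; white body 54 x 54 mm, z 56 to 130, with 8 mm ribs on its +y and -y sides, z 65 to 120; grip block on top 30 (x) by 40 (y) mm, z 130 to 166
- tumbler: bystander: steel tumbler, 72 mm wide, 105 mm high; origin centre of underside
- container: bystander: purple plastic container with flip-top lid, 60 x 70 mm, 79 mm high; origin centre of underside
- spoon: bystander: wooden spoon 240 mm long lying on the surface; origin under its middle
- jar: bystander: glass blender jar on a black foot, 116 mm wide, 205 mm high; origin centre of underside
- mug: bystander: white mug, 80 mm wide, 90 mm high; origin centre of underside
- canister: bystander: white ceramic canister, 84 mm wide, 130 mm high; origin centre of underside
Things that resemble listed ones, but are neither listed nor needed, are in the scene too. Leave any black look-alike of the cart2 alone.

How it is judged:
At the end, for the whole second after the job is handed in: Every cartridge present is home in a coupler of its own: its plug tip within 6 mm of the bore's axis and within 5 mm of the bore floor, within 0.12 rad of upright, at rest; and all three sleeves are up to within 3 mm (((horizontal distance between cart0 and seat0 below 0.006 m and z of cart0 in the frame of seat0 below 0.005 m and value of joint sleeve0 below 0.003 m) or (horizontal distance between cart0 and seat1 below 0.006 m and z of cart0 in the frame of seat1 below 0.005 m and value of joint sleeve1 below 0.003 m) or (horizontal distance between cart0 and seat2 below 0.006 m and z of cart0 in the frame of seat2 below 0.005 m and value of joint sleeve2 below 0.003 m)) and ((horizontal distance between cart1 and seat0 below 0.006 m and z of cart1 in the frame of seat0 below 0.005 m and value of joint sleeve0 below 0.003 m) or (horizontal distance between cart1 and seat1 below 0.006 m and z of cart1 in the frame of seat1 below 0.005 m and value of joint sleeve1 below 0.003 m) or (horizontal distance between cart1 and seat2 below 0.006 m and z of cart1 in the frame of seat2 below 0.005 m and value of joint sleeve2 below 0.003 m)) and ((horizontal distance between cart2 and seat0 below 0.006 m and z of cart2 in the frame of seat0 below 0.005 m and value of joint sleeve0 below 0.003 m) or (horizontal distance between cart2 and seat1 below 0.006 m and z of cart2 in the frame of seat1 below 0.005 m and value of joint sleeve1 below 0.003 m) or (horizontal distance between cart2 and seat2 below 0.006 m and z of cart2 in the frame of seat2 below 0.005 m and value of joint sleeve2 below 0.003 m)) and angle between each of cart0, cart1, cart2's own z axis and vertical below 0.12 rad and linear speed of each of cart0, cart1, cart2 below 0.02 m/s and value of joint each of sleeve0, sleeve1, sleeve2 below 0.003 m); the robot touches nothing.
It fails at once if a cartridge tipped more than 0.6 rad (angle between any of cart0, cart1, cart2's own z axis and vertical above 0.6 rad).
It fails at once if the caddy lifted more than 25 mm or tipped more than 0.2 rad (height (world z) of caddy above 0.025 m or angle between caddy's own z axis and vertical above 0.2 rad).
It fails at once if another kitchen thing moved more than 40 mm (distance of any of tumbler, container, spoon, jar, mug, canister from where it was at the start of the episode above 0.04 m).
Of cart0, cart1, cart2 only 2 to 3 are there at a start; the rules pass over those that are not, and their reading is None.
At some moment in a run one of caddy may be knocked a few centimetres aside while the robot is not near it.
It also fails if it takes over 210 s, if anything falls off the work surface, if the arm or the gripper's body presses on something with over 40 N, if the wrist force passes 120 N, or if a joint passes its speed limit or range.

## Working session

There is one attempt and no reset: what is moved stays moved. The work goes in short steps, Python scripts to look and compute and a tool call to move; the robot and the scene stay as the last step left them, time stands still between calls to the robot, and variables do not carry over. Pictures are saved under pics/ and viewed, at most 14 in all, crops included, and the job is handed in when it is done.

Besides the shell and the picture viewer there is one more tool, called after "Emit:" as a command line: name --argument value ..., lists and objects as JSON in quotes. apply_moves: Moves the arm, as the interface text tells. Its arguments: {"type":"object","properties":{"rows":{"type":"array"},"newtons":{"type":"number"}},"required":["rows"]}

```bash
mkdir -p pics; python3 - <<'E'
from cell import r,vision
import cv2,numpy as np
np.set_printoptions(precision=4,suppress=True)
s=r.get_state()
print(s['clock'],s['eef_pos'],s['ee_rot'],s['gripper_width'])
for n in("scene","side","wrist"):
    d=vision.get_image(n); cv2.imwrite(f"pics/{n}0.png",d["color"][:,:,::-1])
    print(n,d["K"].tolist(),(d["world_from_camera"] if n!="wrist" else d["hand_eye"]))
E
```

```text
0.0 [0.6494 0.     0.2156] [ 0.7071  0.7071 -0.0007 -0.0006] 0.09419125319034337
scene [[518.5817943600053, 0.0, 324.19423512806867], [0.0, 518.5817943600053, 204.85739219742953], [0.0, 0.0, 1.0]] [[ 0.1589  0.6217 -0.767   1.9563]
 [ 0.9872 -0.0871  0.1339 -0.2624]
 [ 0.0165 -0.7784 -0.6275  1.2962]
 [ 0.      0.      0.      1.    ]]
side [[384.53314660602297, 0.0, 314.98241879723054], [0.0, 384.53314660602297, 202.90947123693923], [0.0, 0.0, 1.0]] [[ 0.4286 -0.596   0.679  -0.4661]
 [-0.9035 -0.2899  0.3158 -0.4786]
 [ 0.0086 -0.7488 -0.6627  1.0249]
 [ 0.      0.      0.      1.    ]]
wrist [[310.5045971919218, 0.0, 321.159710699808], [0.0, 310.5045971919218, 200.77655490834724], [0.0, 0.0, 1.0]] [[ 0.0013 -0.9713 -0.2378  0.0688]
 [ 1.      0.0013  0.0001 -0.0006]
 [ 0.0002 -0.2378  0.9713 -0.1689]
 [ 0.      0.      0.      1.    ]]
```

View pics/scene0.png

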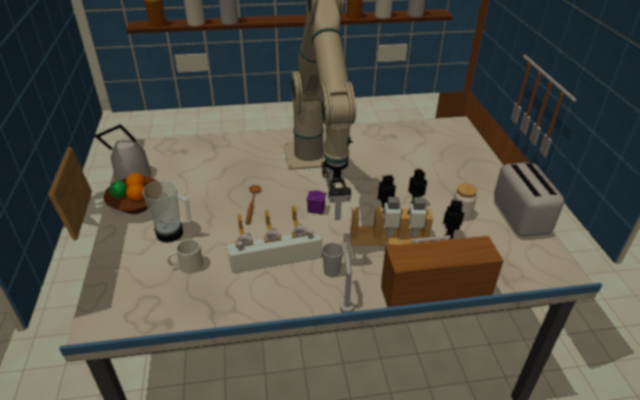

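View pics/side0.png

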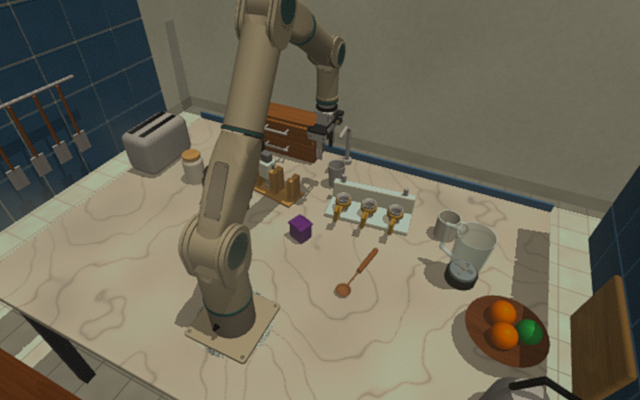

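The scene camera faces the robot: the unit with its three tabs is at about (275,250), and the caddy at about (390,220) holds white cartridges with black look-alikes nearby. The side view shows the unit at (370,205), with the arm partly hiding the caddy. I'll zoom in.

```bash
python3 - <<'E'
import cv2,numpy as np
a=cv2.imread("pics/scene0.png");b=cv2.imread("pics/side0.png")
c=cv2.resize(a[165:280,340:480],None,fx=4,fy=4,interpolation=3)
d=cv2.resize(a[175:280,225:355],None,fx=4,fy=4,interpolation=3)
cv2.imwrite("pics/c1.png",c);cv2.imwrite("pics/c2.png",d)
E
```

```text
(no output)
```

View pics/c1.png

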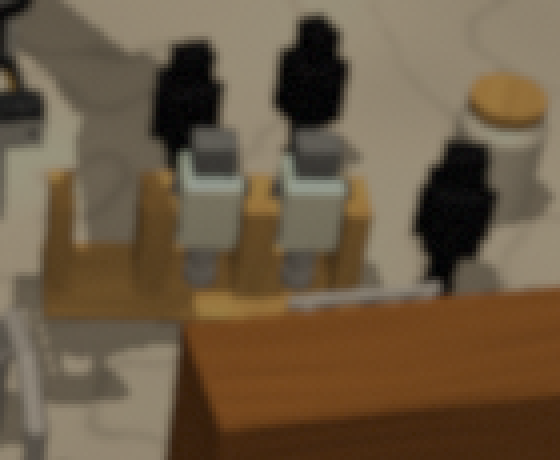

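View pics/wrist0.png

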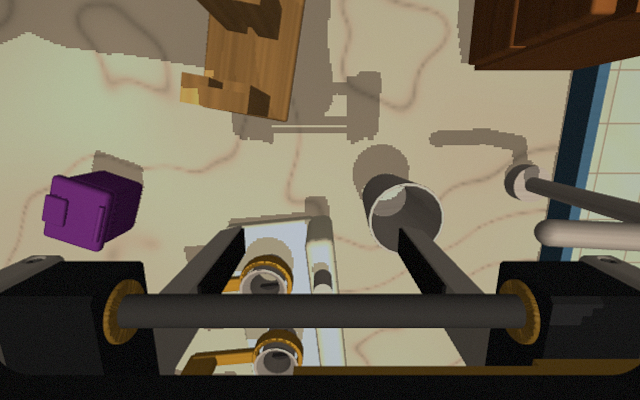

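Crop c1 shows two cartridges, with grip blocks at scene (393,200) and (419,200). The slot on the -y side is empty, and three black look-alikes stand outside the caddy. The wrist view shows the coupler mouths at (267,280) and (278,360) and the caddy's -y end at the top. I'll work out rough positions next.

```bash
cat > h.py <<'E'
import numpy as np,cv2
from cell import r,vision
from scipy.spatial.transform import Rotation as R
np.set_printoptions(precision=4,suppress=True)
def snap(n,f=None):
    s=r.get_state(); d=vision.get_image(n)
    if n=="wrist":
        T=np.eye(4);T[:3,:3]=R.from_quat(s['ee_rot']).as_matrix();T[:3,3]=s['eef_pos'];T=T@d["hand_eye"]
    else: T=d["world_from_camera"]
    if f: cv2.imwrite(f"pics/{f}.png",d["color"][:,:,::-1]); np.savez(f"pics/{f}.npz",K=d["K"],T=T)
    return d["color"],d["K"],T
def cal(f): z=np.load(f"pics/{f}.npz"); return z["K"],z["T"]
def toz(K,T,uv,z):
    v=T[:3,:3]@np.linalg.inv(K)@[*uv,1.]; return T[:3,3]+v*(z-T[2,3])/v[2]
def proj(K,T,P):
    p=(np.atleast_2d(P)-T[:3,3])@T[:3,:3]; q=p@K.T; return q[:,:2]/q[:,2:]
def plan(xyyaw,pts):  # local -> world
    x,y,a=xyyaw;p=np.atleast_2d(pts).astype(float);c,s=np.cos(a),np.sin(a)
    return np.c_[x+c*p[:,0]-s*p[:,1],y+s*p[:,0]+c*p[:,1],p[:,2]]
E
python3 - <<'E'
from h import *
c,K,T=snap("scene","s1")
for n,uv,z in [("cartA",(393.5,200),.17),("cartB",(419.5,200.5),.17),("caddycorner",(351.2,244.5),0.0),("jar",(168,235),0),("spoon",(252,200),0)]: print(n,toz(K,T,uv,z))
c,K,T=snap("wrist","w1")
for uv in [(267,283),(278,362)]: print("coup",toz(K,T,uv,.076))
for uv in [(180,102),(290,122)]: print("caddy",toz(K,T,uv,.012))
print("tumbler",toz(K,T,(405,215),.105),"faucet",toz(K,T,(522,180),0))
E
```

```text
cartA [0.5867 0.2235 0.17  ]
cartB [0.6022 0.3136 0.17  ]
caddycorner [0.6128 0.0751 0.    ]
jar [ 0.4669 -0.5847  0.    ]
spoon [ 0.3011 -0.268   0.    ]
coup [ 0.5897 -0.0995  0.076 ]
coup [ 0.5985 -0.2015  0.076 ]
caddy [0.4867 0.0941 0.012 ]
caddy [0.6124 0.072  0.012 ]
tumbler [ 0.7276 -0.0132  0.105 ] faucet [0.9007 0.0019 0.    ]
```

View pics/c2.png

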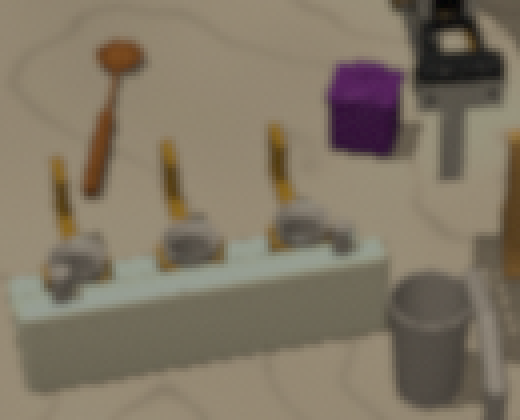

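c2 shows three couplers with tabs toward the robot, at scene (243,238), (273,234) and (300,230). Next I'll take a wrist view of the unit from above, then the caddy.

Emit:
apply_moves --rows '[-0.067,-0.36,0.153,0,0,0,1,-0.067,-0.36,0.153,0,0,0,1,-0.067,-0.36,0.153,0,0,0,1,-0.067,-0.36,0.153,0,0,0,1,-0.067,-0.36,0.153,0,0,0,1,-0.067,-0.36,0.153,0,0,0,1,-0.067,-0.36,0.153,0,0,0,1,-0.067,-0.36,0.153,0,0,0,1]'

```text
clock: 1.25
eef_pos: [0.6002, -0.2676, 0.3305]
ee_rot: [0.706, 0.708, 0.0, -0.001]
wrist_force: [-0.4, -0.0, -0.5]
gripper_width: 0.0941
grasp_force: 0.0
```

```bash
python3 - <<'E'
from h import *
snap("wrist","w2")
E
```

Emit:
apply_moves --rows '[-0.013,0.547,0,0,0,0,1,-0.013,0.547,0,0,0,0,1,-0.013,0.547,0,0,0,0,1,-0.013,0.547,0,0,0,0,1,-0.013,0.547,0,0,0,0,1,-0.013,0.547,0,0,0,0,1,-0.013,0.547,0,0,0,0,1,-0.013,0.547,0,0,0,0,1,-0.013,0.547,0,0,0,0,1,-0.013,0.547,0,0,0,0,1]'

```text
clock: 2.55
eef_pos: [0.5902, 0.1383, 0.3312]
ee_rot: [0.708, 0.706, -0.0, 0.0]
wrist_force: [0.8, -0.2, -0.0]
gripper_width: 0.0942
grasp_force: 0.0
```

```bash
python3 - <<'E'
from h import *
snap("wrist","w3"); print(r.get_state()['eef_pos'])
E
```

```text
[0.5902 0.1384 0.3313]
```

View pics/w2.png

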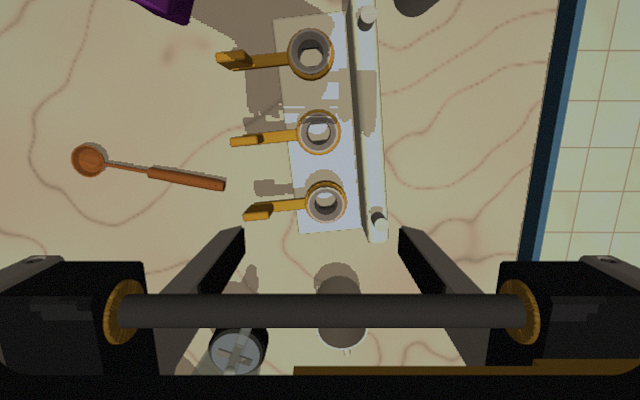

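View pics/w3.png

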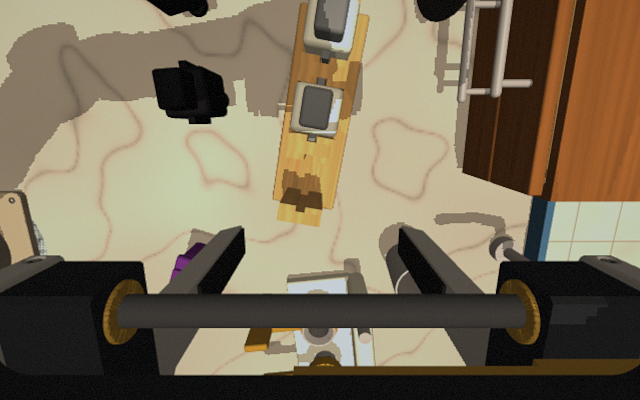

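w2 shows coupler mouths near (311,53), (319,131) and (326,201). w3 shows grip blocks at (317,105) and (332,20), the latter cut off at the top edge. I'll refine these numerically and check with overlays.

```bash
cat > m.py <<'E'
from h import *
K,T=cal("w2"); im=cv2.imread("pics/w2.png"); big=cv2.resize(im,None,fx=4,fy=4,interpolation=3)
cs=[]
for (u,v) in [(326,201),(319,131),(311,53)]:
    x0,y0=u-32,v-32; g=cv2.cvtColor(big[max(0,y0)*4:(v+32)*4,x0*4:(u+32)*4],6)
    c=cv2.HoughCircles(cv2.GaussianBlur(g,(9,9),2),cv2.HOUGH_GRADIENT,1,30,param1=80,param2=20,minRadius=60,maxRadius=100)
    if c is not None:
        for q in c[0][:3]:
            uv=(x0+q[0]/4,max(0,y0)+q[1]/4); print(uv,q[2]/4,toz(K,T,uv,.076))
# expected mouth radius in px
print(23*.001*K[0,0]/(T[2,3]-.076))
K3,T3=cal("w3"); im3=cv2.imread("pics/w3.png")
for b in [(335,325,80,130,0),(0,0,0,0,1)][:1]:
    m=cv2.inRange(cv2.cvtColor(im3,40),(0,0,50),(180,60,120)); m[:78]=0;m[132:]=0;m[:,:290]=0;m[:,345:]=0
    n,l,st,ce=cv2.connectedComponentsWithStats(m);i=1+np.argmax(st[1:,4]); print(st[i],ce[i])
    rc=cv2.minAreaRect(np.argwhere(l==i)[:,::-1].astype(np.float32)); print(rc)
    p=toz(K3,T3,rc[0],.178); print("block mid",p)
    for q in cv2.boxPoints(rc): print(toz(K3,T3,q,.178)-p)
E
python3 m.py
```

```text
(np.float32(326.125), np.float32(204.875)) 15.975 [ 0.6065 -0.3079  0.076 ]
(np.float32(323.875), np.float32(197.375)) 17.35 [ 0.6033 -0.2971  0.076 ]
(np.float32(318.625), np.float32(132.125)) 22.975 [ 0.5957 -0.2079  0.076 ]
(np.float32(310.875), np.float32(58.875)) 21.9 [ 0.5857 -0.1175  0.076 ]
(np.float32(310.125), np.float32(49.125)) 21.625 [ 0.5848 -0.1062  0.076 ]
16.862804532756325
[ 299   85   34   45 1201] [315.4896 107.1932]
((315.3924865722656, 107.30223083496094), (29.778934478759766, 41.45143508911133), 10.124671936035156)
block mid [0.584  0.2239 0.178 ]
[-0.0185 -0.0172  0.    ]
[-0.0106  0.0216  0.    ]
[0.0181 0.0167 0.    ]
[ 0.011  -0.0223  0.    ]
```

```bash
cat > ov.py <<'E'
from h import *
import sys
def rect(cx,cy,w,h,z): return [(cx-w/2,cy-h/2,z),(cx+w/2,cy-h/2,z),(cx+w/2,cy+h/2,z),(cx-w/2,cy+h/2,z)]
def circ(cy,rad,z,n=40): t=np.linspace(0,6.283,n); return np.c_[rad*np.cos(t),cy+rad*np.sin(t),0*t+z]
UNIT=[rect(.068,0,.030,.320,.095)]+[rect(-.095,c,.036,.012,.1) for c in(-.1,0,.1)]+[circ(c,.023,.076) for c in(-.1,0,.1)]
CAD=[rect(0,0,.1,.29,.012)]+[rect(0,c,.03,.04,.178) for c in(0,.09)]+[rect(0,c,.054,.054,.142) for c in(0,.09)]
def draw(f,box,pose,polys,sc):
    K,T=cal(f); im=cv2.imread(f"pics/{f}.png"); u0,v0,u1,v1=box
    b=cv2.resize(im[v0:v1,u0:u1],None,fx=sc,fy=sc,interpolation=3)
    for P in polys:
        q=proj(K,T,plan(pose,P)); q=((q-[u0,v0]+.5)*sc).astype(np.int32)
        cv2.polylines(b,[q],True,(0,0,255),1)
    return b
if __name__=="__main__":
    a=draw("w2",(205,5,405,245),(.597,-.203,.087),UNIT,2.2)
    b=draw("w3",(260,0,385,240),(.584,.2239,-.17),CAD,2.2)
    h=max(a.shape[0],b.shape[0]); o=np.zeros((h,a.shape[1]+b.shape[1],3),np.uint8);o[:a.shape[0],:a.shape[1]]=a;o[:b.shape[0],a.shape[1]:]=b
    cv2.imwrite("pics/ov1.png",o); print(o.shape)
E
python3 ov.py
```

```text
(528, 715, 3)
```

View pics/ov1.png

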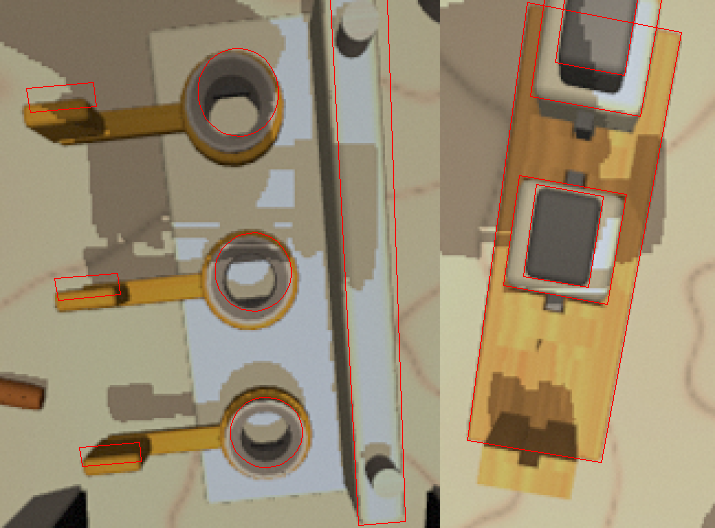

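The caddy overlay fits well: (0.584, 0.224), yaw -0.17. The unit overlay is a few mm off in y, so I'll take a closer view of it.

Emit:
apply_moves --rows '[0,-0.556,0,0,0,0,1,0,-0.556,0,0,0,0,1,0,-0.556,0,0,0,0,1,0,-0.556,0,0,0,0,1,0,-0.556,-0.173,0,0,0,1,0,-0.556,-0.173,0,0,0,1,0,-0.556,-0.173,0,0,0,1,0,-0.556,-0.173,0,0,0,1,0,-0.556,-0.173,0,0,0,1,0,-0.556,-0.173,0,0,0,1,0,-0.556,-0.173,0,0,0,1,0,-0.556,-0.173,0,0,0,1,0,-0.556,-0.173,0,0,0,1]'

```text
clock: 4.22
eef_pos: [0.5904, -0.2761, 0.202]
ee_rot: [0.707, 0.707, 0.0, 0.0]
wrist_force: [-0.5, 0.1, 0.1]
gripper_width: 0.0941
grasp_force: 0.0
```

```bash
python3 - <<'E'
from h import *
from ov import *
snap("wrist","w4"); print(r.get_state()['eef_pos'])
cv2.imwrite("pics/ov2.png",draw("w4",(150,0,430,255),(.5965,-.207,.095),UNIT,2.35))
E
```

```text
[ 0.5903 -0.2764  0.2019]
```

View pics/ov2.png

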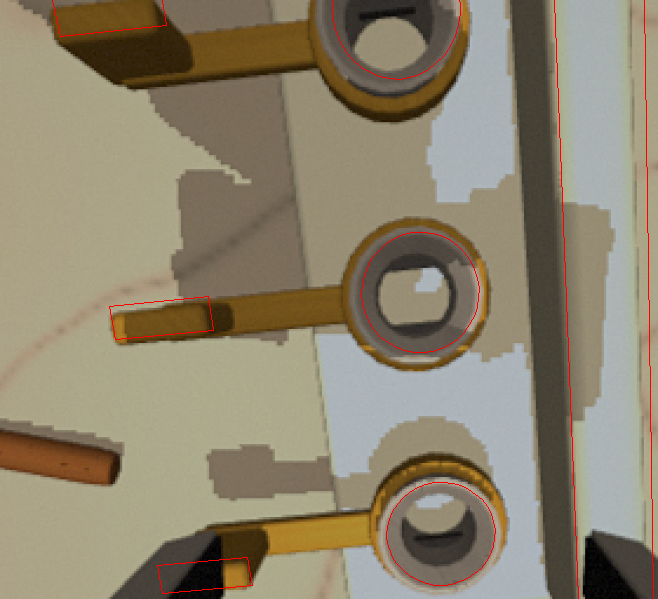

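The refined unit pose is (0.5955, -0.2075), yaw 0.095. Now I'll go back to the caddy, re-measure and grasp.

Emit:
apply_moves --rows '[0,0,0.173,0,0,0,1,0,0,0.173,0,0,0,1,0,0.556,0.173,0,0,0,1,0,0.556,0.173,0,0,0,1,0,0.556,0.173,0,0,0,1,0,0.556,0.173,0,0,0,1,0,0.556,0.173,0,0,0,1,0,0.556,0.173,0,0,0,1,0,0.556,0.173,0,0,0,1,0,0.556,0.173,0,0,0,1,0,0.556,0.173,0,0,0,1,0,0.556,0.173,0,0,0,1,0,0.556,0.173,0,0,0,1]'

```text
clock: 5.9
eef_pos: [0.5903, 0.1388, 0.3313]
ee_rot: [0.708, 0.706, -0.0, 0.0]
wrist_force: [0.2, 0.9, -0.8]
gripper_width: 0.094
grasp_force: 0.0
```

```bash
cat > blk.py <<'E'
from h import *
import sys
f=sys.argv[1]; snap("wrist",f); K,T=cal(f); im=cv2.imread(f"pics/{f}.png")
m=cv2.inRange(cv2.cvtColor(im,40),(0,0,50),(180,60,120)); m[135:]=0;m[:,:285]=0;m[:,355:]=0
n,l,st,ce=cv2.connectedComponentsWithStats(m)
for i in range(1,n):
    if st[i,4]<500: continue
    rc=cv2.minAreaRect(np.argwhere(l==i)[:,::-1].astype(np.float32)); q=cv2.boxPoints(rc)
    print(st[i],rc,toz(K,T,rc[0],.178))
s=r.get_state();print(s['clock'],s['eef_pos'],s['ee_rot'])
E
python3 blk.py w5
```

```text
[314   0  36  41 521] ((330.35137939453125, 17.891895294189453), (31.564605712890625, 41.42854309082031), 9.462321281433105) [0.5985 0.3045 0.178 ]
[ 299   86   34   45 1199] ((315.3760070800781, 107.9320068359375), (29.69498634338379, 41.411983489990234), 10.304845809936523) [0.584  0.2238 0.178 ]
5.95 [0.5902 0.1391 0.3313] [ 0.7078  0.7064 -0.      0.0001]
```

Emit:
apply_moves --rows '[-0.007,0.114,0,0,0,-0.028,1,-0.007,0.114,0,0,0,-0.028,1,-0.007,0.114,0,0,0,-0.028,1,-0.007,0.114,-0.1,0,0,-0.028,1,-0.007,0.114,-0.16,0,0,-0.028,1,-0.007,0.114,-0.2,0,0,-0.028,1,-0.007,0.114,-0.215,0,0,-0.028,1,-0.007,0.114,-0.231,0,0,-0.028,1,-0.007,0.114,-0.231,0,0,-0.028,1,-0.007,0.114,-0.231,0,0,-0.028,1,-0.007,0.114,-0.231,0,0,-0.028,1]' --newtons 25

```text
clock: 7.32
eef_pos: [0.5853, 0.226, 0.159]
ee_rot: [0.766, 0.642, 0.001, 0.0]
wrist_force: [-0.1, 0.6, -0.1]
gripper_width: 0.0941
grasp_force: 0.0
```

Emit:
apply_moves --rows '[0,0,0,0,0,0,-1,0,0,0,0,0,0,-1,0,0,0,0,0,0,-1,0,0,0,0,0,0,-1,0,0,0,0,0,0,-1,0,0,0,0,0,0,-1]' --newtons 25

```text
clock: 8.07
eef_pos: [0.5848, 0.2258, 0.158]
ee_rot: [0.766, 0.642, -0.0, -0.0]
wrist_force: [-1.3, -0.0, -0.5]
gripper_width: 0.0374
grasp_force: 0.0
```

Emit:
apply_moves --rows '[0,0,0,0,0,0,-1,0,0,0,0,0,0,-1,0,0,0,0,0,0,-1]'

```text
clock: 8.45
eef_pos: [0.5848, 0.2257, 0.158]
ee_rot: [0.767, 0.642, 0.0, 0.0]
wrist_force: [0.8, 0.3, -0.2]
gripper_width: 0.0301
grasp_force: 25.0
```

Emit:
apply_moves --rows '[0,0,0.03,0,0,0,-1,0,0,0.06,0,0,0,-1,0,0,0.09,0,0,0,-1,0,0,0.12,0,0,0,-1,0,0,0.15,0,0,0,-1,0,0,0.18,0,0,0,-1,0,0,0.2,0,0,0,-1,0,0,0.2,0,0,0,-1,0,0,0.2,0,0,0,-1]'

```text
clock: 9.57
eef_pos: [0.5841, 0.2255, 0.3068]
ee_rot: [0.766, 0.642, -0.001, -0.0]
wrist_force: [-0.1, 0.2, -3.8]
gripper_width: 0.0294
grasp_force: 25.0
```

Emit:
apply_moves --rows '[0.002,-0.07,0,0,0,0,-1,0.002,-0.14,0,0,0,0.01,-1,0.002,-0.21,0,0,0,0.02,-1,0.002,-0.28,0,0,0,0.03,-1,0.002,-0.35,0,0,0,0.04,-1,0.002,-0.41,0,0,0,0.043,-1,0.002,-0.443,0,0,0,0.043,-1,0.002,-0.443,0,0,0,0.043,-1,0.002,-0.443,0,0,0,0.043,-1,0.002,-0.443,-0.04,0,0,0.043,-1,0.002,-0.443,-0.08,0,0,0.043,-1,0.002,-0.443,-0.1,0,0,0.043,-1,0.002,-0.443,-0.1,0,0,0.043,-1,0.002,-0.443,-0.1,0,0,0.043,-1]'

```text
clock: 11.32
eef_pos: [0.5872, -0.1061, 0.2341]
ee_rot: [0.673, 0.74, 0.001, 0.001]
wrist_force: [0.1, -1.0, -2.3]
gripper_width: 0.03
grasp_force: 25.0
```

```bash
python3 - <<'E'
from h import *
from ov import *
P=(.5955,-.2075,.095)
a,K,T=snap("scene","s2"); b,K2,T2=snap("side","d2")
def crop(f,c,w,h,sc): return draw(f,(c[0]-w,c[1]-h,c[0]+w,c[1]+h),P,UNIT,sc)
A=crop("s2",(290,225),50,65,4); B=crop("d2",(365,195),50,65,4)
cv2.imwrite("pics/ov3.png",np.hstack([A,B]))
E
```

```text
(no output)
```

View pics/ov3.png

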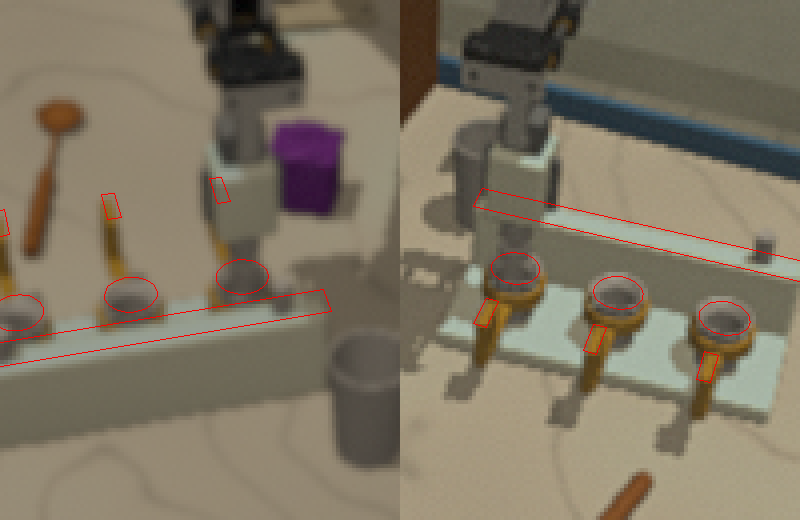

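The model lines up in both fixed views and the plug is above the mouth of coupler 2. Lowering gently.

Emit:
apply_moves --rows '[0,0,-0.01,0,0,0,-1,0,0,-0.02,0,0,0,-1,0,0,-0.028,0,0,0,-1,0,0,-0.036,0,0,0,-1,0,0,-0.042,0,0,0,-1,0,0,-0.047,0,0,0,-1,0,0,-0.047,0,0,0,-1]'

```text
clock: 12.3
eef_pos: [0.5859, -0.1069, 0.1971]
ee_rot: [0.673, 0.74, -0.0, -0.0]
wrist_force: [-1.4, -1.7, -4.9]
gripper_width: 0.0301
grasp_force: 25.0
```

Emit:
apply_moves --rows '[0,0,-0.003,0,0,0,-1,0,0,-0.006,0,0,0,-1,0,0,-0.008,0,0,0,-1,0,0,-0.008,0,0,0,-1]'

```text
clock: 12.8
eef_pos: [0.5861, -0.1067, 0.1916]
ee_rot: [0.673, 0.74, -0.0, -0.0]
wrist_force: [-2.0, -3.1, -2.7]
gripper_width: 0.0299
grasp_force: 25.0
```

Emit:
apply_moves --rows '[0,0,-0.002,0,0,0,-1,0,0,-0.003,0,0,0,-1,0,0,-0.003,0,0,0,-1]'

```text
clock: 13.18
eef_pos: [0.5862, -0.1064, 0.1899]
ee_rot: [0.673, 0.74, 0.0, -0.0]
wrist_force: [-2.5, -2.6, 3.9]
gripper_width: 0.0296
grasp_force: 25.0
```

Emit:
apply_moves --rows '[0,0,0,0,0,0,0,0,0,0,0,0,0,0,0,0,0,0,0,0,0.3,0,0,0,0,0,0,0.3,0,0,0,0,0,0,0.3]'

```text
clock: 13.8
eef_pos: [0.5864, -0.1064, 0.1895]
ee_rot: [0.673, 0.74, 0.0, 0.0]
wrist_force: [-0.3, 0.3, -0.1]
gripper_width: 0.0614
grasp_force: 0.0
```

Emit:
apply_moves --rows '[0,0,0.08,0,0,0,0.3,0,0,0.147,0,0,0,0.3,0,0,0.147,0,0,0,0.3,-0.06,-0.007,0.147,0,0,0.03,0.3,-0.127,-0.014,0.147,0,0,0.06,0.3,-0.127,-0.014,0.147,0,0,0.09,0.3,-0.127,-0.014,0.147,0,0,0.12,0.3,-0.127,-0.014,0.147,0,0,0.15,0.3,-0.127,-0.014,0.147,0,0,0.18,0.3,-0.127,-0.014,0.147,0,0,0.21,0.3,-0.127,-0.014,0.147,0,0,0.24,0.3,-0.127,-0.014,0.147,0,0,0.25,0.3,-0.127,-0.014,0.147,0,0,0.25,0.3,-0.127,-0.014,0.147,0,0,0.25,0.3]'

```text
clock: 15.55
eef_pos: [0.4907, -0.1169, 0.2991]
ee_rot: [-0.046, 0.999, 0.0, -0.001]
wrist_force: [0.0, 0.3, 0.3]
gripper_width: 0.0611
grasp_force: 0.0
```

```bash
python3 - <<'E'
from h import *
s=r.get_state();print(s['joint_positions'],s['eef_pos'])
M=R.from_quat(s['ee_rot']).as_matrix();print(M)
K,T=(lambda q:q[1:])(snap("wrist","w6"))
print(proj(K,T,plan((.5955,-.2075,.095),[(-.095,.1,.1)])))
E
```

```text
[ 0.4378  0.343  -0.354   1.7932  0.1361  1.0304  1.6962] [ 0.4907 -0.1169  0.2991]
[[-0.9957 -0.0928 -0.0011]
 [-0.0928  0.9957  0.0004]
 [ 0.001   0.0005 -1.    ]]
[[320.6919 184.7985]]
```

View pics/w6.png

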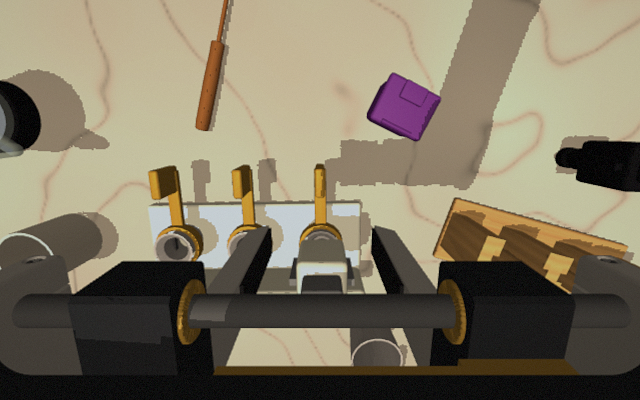

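The cartridge stands upright in coupler 2 and the fin sits centred at (320,180) between the fingers. Descending onto the tab.

Emit:
apply_moves --rows '[0,0,-0.08,0,0,0,0.3,0,0,-0.15,0,0,0,0.3,0,0,-0.2,0,0,0,0.3,0,0,-0.24,0,0,0,0.3,0,0,-0.27,0,0,0,0.3,0,0,-0.285,0,0,0,0.3,0,0,-0.297,0,0,0,0.3,0,0,-0.297,0,0,0,-1,0,0,-0.297,0,0,0,-1,0,0,-0.297,0,0,0,-1,0,0,-0.297,0,0,0,-1,0,0,-0.297,0,0,0,-1,0,0,-0.297,0,0,0,-1,0,0,-0.297,0,0,0,-1,0,0,-0.297,0,0,0,-1]' --newtons 50

```text
clock: 17.48
eef_pos: [0.4913, -0.1188, 0.0772]
ee_rot: [-0.047, 0.999, -0.001, 0.0]
wrist_force: [1.0, -6.3, 0.9]
gripper_width: 0.0117
grasp_force: 50.0
```

Emit:
apply_moves --rows '[0,-0.003,-0.004,0,0,0,-1,0,-0.003,-0.008,0,0,0,-1,0,-0.003,-0.012,0,0,0,-1,0,-0.003,-0.016,0,0,0,-1,0,-0.003,-0.019,0,0,0,-1,0,-0.003,-0.019,0,0,0,-1,0,-0.003,-0.019,0,0,0,-1,0,-0.003,-0.019,0,0,0,-1]'

```text
clock: 18.48
eef_pos: [0.4913, -0.1189, 0.0635]
ee_rot: [-0.048, 0.999, -0.0, 0.0]
wrist_force: [-2.4, -0.3, 8.7]
gripper_width: 0.0118
grasp_force: 50.0
```

```bash
python3 - <<'E'
from h import *
snap("scene","s3"); snap("side","d3"); 
a=cv2.imread("pics/s3.png");b=cv2.imread("pics/d3.png")
cv2.imwrite("pics/cr3.png",np.hstack([cv2.resize(a[160:290,240:340],None,fx=4,fy=4,interpolation=3),cv2.resize(b[130:260,315:415],None,fx=4,fy=4,interpolation=3)]))
E
```

```text
(no output)
```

View pics/cr3.png

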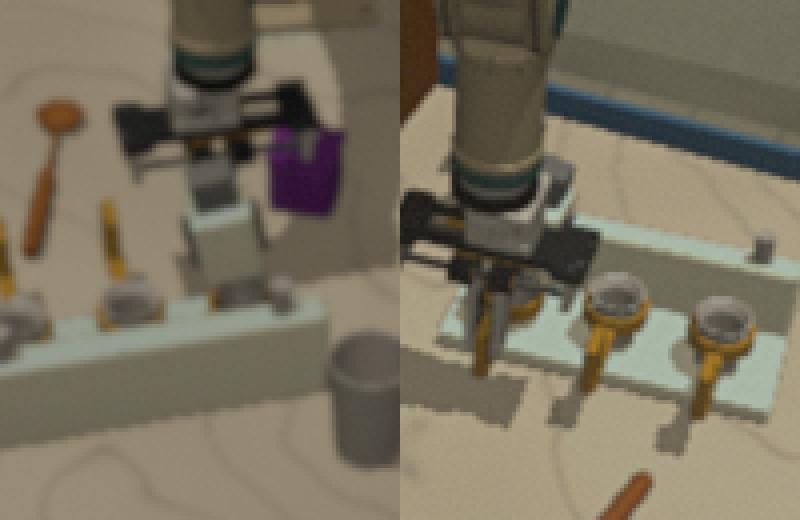

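The cartridge has dropped: its body now sits on the mouth. I'll let the sleeve rise, release it and lift.

Emit:
apply_moves --rows '[0,0,0.006,0,0,0,-1,0,0,0.012,0,0,0,-1,0,0,0.018,0,0,0,-1,0,0,0.019,0,0,0,-1,0,0,0.019,0,0,0,0.3,0,0,0.019,0,0,0,0.3,0,0,0.019,0,0,0,0.3,0,0,0.019,0,0,0,0.3,0,0,0.019,0,0,0,0.3,0,0,0.1,0,0,0,0.3,0,0,0.18,0,0,0,0.3,0,0,0.26,0,0,0,0.3,0,0,0.33,0,0,0,0.3,0,0,0.33,0,0,0,0.3,0,0,0.33,0,0,0,0.3]'

```text
clock: 20.45
eef_pos: [0.4903, -0.1193, 0.3096]
ee_rot: [-0.047, 0.999, 0.0, -0.001]
wrist_force: [0.2, -0.9, -0.1]
gripper_width: 0.0609
grasp_force: 0.0
```

Emit:
apply_moves --rows '[0,0.05,0.03,0,0,-0.03,1,0.03,0.1,0.03,0,0,-0.06,1,0.06,0.16,0.03,0,0,-0.09,1,0.09,0.22,0.03,0,0,-0.12,1,0.12,0.28,0.03,0,0,-0.15,1,0.147,0.34,0.03,0,0,-0.18,1,0.147,0.4,0.03,0,0,-0.21,1,0.147,0.439,0.03,0,0,-0.24,1,0.147,0.439,0.03,0,0,-0.265,1,0.147,0.439,0.03,0,0,-0.265,1,0.147,0.439,0.03,0,0,-0.265,1,0.147,0.439,0.03,0,0,-0.265,1]'

```text
clock: 21.95
eef_pos: [0.6013, 0.2093, 0.3323]
ee_rot: [0.707, 0.707, -0.0, -0.0]
wrist_force: [0.3, -0.4, -1.3]
gripper_width: 0.0942
grasp_force: 0.0
```

```bash
python3 blk.py w7; python3 - <<'E'
from ov import *
a=draw("w7",(180,0,460,250),(.585,.2245,-.175),CAD,2.2); cv2.imwrite("pics/ov7.png",a)
E
```

```text
[ 316   81   35   45 1007] ((332.67999267578125, 103.260009765625), (29.69498634338379, 41.94864273071289), 10.304845809936523) [0.6119 0.2989 0.178 ]
22.0 [0.6013 0.2094 0.3325] [ 0.7071  0.7071 -0.0002 -0.0001]
```

View pics/ov7.png

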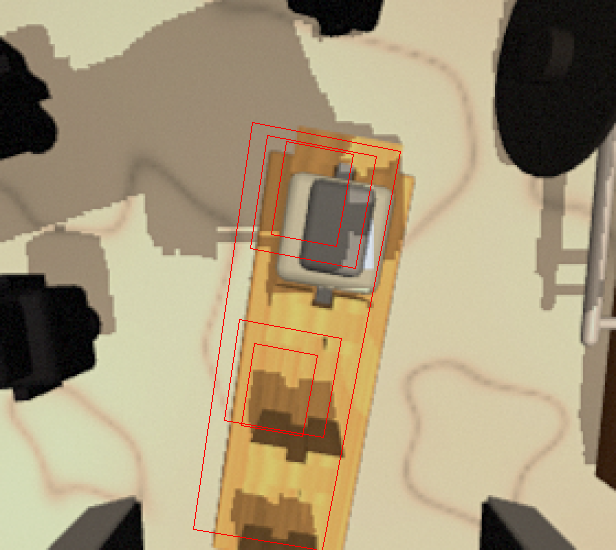

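The caddy has been knocked by about 12 mm in x and -15 mm in y. Cartridge B's block is now at about (0.613, 0.300), so I'll grasp it there.

Emit:
apply_moves --rows '[0.0155,0.121,0,0,0,-0.028,1,0.0155,0.121,0,0,0,-0.028,1,0.0155,0.121,0,0,0,-0.028,1,0.0155,0.121,-0.1,0,0,-0.028,1,0.0155,0.121,-0.16,0,0,-0.028,1,0.0155,0.121,-0.2,0,0,-0.028,1,0.0155,0.121,-0.218,0,0,-0.028,1,0.0155,0.121,-0.233,0,0,-0.028,1,0.0155,0.121,-0.233,0,0,-0.028,1,0.0155,0.121,-0.233,0,0,-0.028,1]' --newtons 25

```text
clock: 23.25
eef_pos: [0.6137, 0.3011, 0.1593]
ee_rot: [0.767, 0.642, 0.001, 0.0]
wrist_force: [-0.1, 0.2, 1.0]
gripper_width: 0.0945
grasp_force: 0.0
```

Emit:
apply_moves --rows '[0,0,0,0,0,0,-1,0,0,0,0,0,0,-1,0,0,0,0,0,0,-1,0,0,0,0,0,0,-1,0,0,0,0,0,0,-1,0,0,0,0,0,0,-1,0,0,0,0,0,0,-1,0,0,0,0,0,0,-1,0,0,0,0,0,0,-1]'

```text
clock: 24.38
eef_pos: [0.6129, 0.3007, 0.1579]
ee_rot: [0.767, 0.642, 0.0, 0.0]
wrist_force: [0.4, 1.4, 0.2]
gripper_width: 0.0296
grasp_force: 25.0
```

Emit:
apply_moves --rows '[0,0,0.03,0,0,0,-1,0,0,0.06,0,0,0,-1,0,0,0.09,0,0,0,-1,0,0,0.12,0,0,0,-1,0,0,0.15,0,0,0,-1,0,0,0.18,0,0,0,-1,0,0,0.2,0,0,0,-1,0,0,0.2,0,0,0,-1,0,0,0.2,0,0,0,-1]'

```text
clock: 25.5
eef_pos: [0.6123, 0.3005, 0.3067]
ee_rot: [0.766, 0.642, -0.001, -0.0]
wrist_force: [0.2, -0.0, -3.1]
gripper_width: 0.0296
grasp_force: 25.0
```

Coupler 2's cartridge tops out at 0.186 m and lies on the path, so I'll carry higher.

Emit:
apply_moves --rows '[0,0,0.07,0,0,0,-1,0,-0.02,0.1,0,0,0,-1,-0.004,-0.09,0.1,0,0,0.005,-1,-0.008,-0.16,0.1,0,0,0.01,-1,-0.012,-0.23,0.1,0,0,0.02,-1,-0.016,-0.3,0.1,0,0,0.03,-1,-0.02,-0.37,0.1,0,0,0.04,-1,-0.023,-0.44,0.1,0,0,0.043,-1,-0.023,-0.51,0.1,0,0,0.043,-1,-0.023,-0.58,0.1,0,0,0.043,-1,-0.023,-0.64,0.1,0,0,0.043,-1,-0.023,-0.678,0.1,0,0,0.043,-1,-0.023,-0.678,0.1,0,0,0.043,-1,-0.023,-0.678,0.1,0,0,0.043,-1,-0.023,-0.678,0.05,0,0,0.043,-1,-0.023,-0.678,0,0,0,0.043,-1,-0.023,-0.678,-0.05,0,0,0.043,-1,-0.023,-0.678,-0.1,0,0,0.043,-1,-0.023,-0.678,-0.1,0,0,0.043,-1,-0.023,-0.678,-0.1,0,0,0.043,-1]'

```text
clock: 28.0
eef_pos: [0.5969, -0.207, 0.2345]
ee_rot: [0.673, 0.74, 0.001, 0.001]
wrist_force: [1.0, 0.8, -2.5]
gripper_width: 0.03
grasp_force: 25.0
```

Emit:
apply_moves --rows '[0,0,-0.01,0,0,0,-1,0,0,-0.02,0,0,0,-1,0,0,-0.028,0,0,0,-1,0,0,-0.036,0,0,0,-1,0,0,-0.042,0,0,0,-1,0,0,-0.047,0,0,0,-1,0,0,-0.047,0,0,0,-1]'

```text
clock: 28.88
eef_pos: [0.5955, -0.2077, 0.1974]
ee_rot: [0.673, 0.74, -0.0, -0.0]
wrist_force: [0.1, -0.8, -3.4]
gripper_width: 0.0296
grasp_force: 25.0
```

Emit:
apply_moves --rows '[0,0,-0.003,0,0,0,-1,0,0,-0.006,0,0,0,-1,0,0,-0.009,0,0,0,-1,0,0,-0.011,0,0,0,-1,0,0,-0.011,0,0,0,-1]'

```text
clock: 29.5
eef_pos: [0.5957, -0.2077, 0.19]
ee_rot: [0.673, 0.74, 0.0, 0.0]
wrist_force: [-0.3, 0.1, 1.7]
gripper_width: 0.0296
grasp_force: 25.0
```

Emit:
apply_moves --rows '[0,0,0,0,0,0,0,0,0,0,0,0,0,0,0,0,0,0,0,0,0.3,0,0,0,0,0,0,0.3,0,0,0,0,0,0,0.3]'

```text
clock: 30.12
eef_pos: [0.5957, -0.2078, 0.1895]
ee_rot: [0.673, 0.74, 0.0, 0.0]
wrist_force: [-0.3, -0.6, -0.1]
gripper_width: 0.0608
grasp_force: 0.0
```

Emit:
apply_moves --rows '[0,0,0.08,0,0,0,0.3,0,0,0.147,0,0,0,0.3,0,0,0.147,0,0,0,0.3,-0.06,-0.007,0.147,0,0,0.03,0.3,-0.127,-0.014,0.147,0,0,0.06,0.3,-0.127,-0.014,0.147,0,0,0.09,0.3,-0.127,-0.014,0.147,0,0,0.12,0.3,-0.127,-0.014,0.147,0,0,0.15,0.3,-0.127,-0.014,0.147,0,0,0.18,0.3,-0.127,-0.014,0.147,0,0,0.21,0.3,-0.127,-0.014,0.147,0,0,0.24,0.3,-0.127,-0.014,0.147,0,0,0.25,0.3,-0.127,-0.014,0.147,0,0,0.25,0.3,-0.127,-0.014,0.147,0,0,0.25,0.3]' --newtons 50

```text
clock: 31.88
eef_pos: [0.5001, -0.2181, 0.2992]
ee_rot: [-0.046, 0.999, 0.0, -0.0]
wrist_force: [0.7, 0.6, 0.1]
gripper_width: 0.0613
grasp_force: 0.0
```

Emit:
apply_moves --rows '[0,0,-0.08,0,0,0,0.3,0,0,-0.15,0,0,0,0.3,0,0,-0.2,0,0,0,0.3,0,0,-0.24,0,0,0,0.3,0,0,-0.27,0,0,0,0.3,0,0,-0.285,0,0,0,0.3,0,0,-0.297,0,0,0,0.3,0,0,-0.297,0,0,0,-1,0,0,-0.297,0,0,0,-1,0,0,-0.297,0,0,0,-1,0,0,-0.297,0,0,0,-1,0,0,-0.297,0,0,0,-1,0,0,-0.297,0,0,0,-1,0,0,-0.297,0,0,0,-1,0,0,-0.297,0,0,0,-1]' --newtons 50

```text
clock: 33.75
eef_pos: [0.5005, -0.2184, 0.0771]
ee_rot: [-0.047, 0.999, -0.0, 0.0]
wrist_force: [-0.4, -1.4, 1.2]
gripper_width: 0.0116
grasp_force: 50.0
```

Emit:
apply_moves --rows '[0,0,-0.004,0,0,0,-1,0,0,-0.008,0,0,0,-1,0,0,-0.012,0,0,0,-1,0,0,-0.016,0,0,0,-1,0,0,-0.019,0,0,0,-1,0,0,-0.019,0,0,0,-1,0,0,-0.019,0,0,0,-1,0,0,-0.019,0,0,0,-1]'

```text
clock: 34.75
eef_pos: [0.5005, -0.2185, 0.0635]
ee_rot: [-0.047, 0.999, -0.0, 0.0]
wrist_force: [-1.5, -0.2, 9.1]
gripper_width: 0.0119
grasp_force: 50.0
```

Emit:
apply_moves --rows '[0,0,0.006,0,0,0,-1,0,0,0.012,0,0,0,-1,0,0,0.018,0,0,0,-1,0,0,0.019,0,0,0,-1,0,0,0.019,0,0,0,0.3,0,0,0.019,0,0,0,0.3,0,0,0.019,0,0,0,0.3,0,0,0.019,0,0,0,0.3,0,0,0.019,0,0,0,0.3,0,0,0.1,0,0,0,0.3,0,0,0.18,0,0,0,0.3,0,0,0.26,0,0,0,0.3,0,0,0.33,0,0,0,0.3,-0.08,0,0.36,0,0,0,0.3,-0.12,0,0.36,0,0,0,0.3,-0.12,0,0.36,0,0,0,0.3,-0.12,0,0.36,0,0,0,0.3]'

```text
clock: 36.88
eef_pos: [0.4112, -0.2182, 0.3328]
ee_rot: [-0.047, 0.999, -0.0, 0.0]
wrist_force: [-0.5, 0.5, 0.1]
gripper_width: 0.0615
grasp_force: 0.0
```

```bash
python3 - <<'E'
from h import *
from ov import *
P=(.595,-.208,.095); 
M=UNIT[1:4]+[np.array(rect(0,c,.03,.04,.186)) for c in(0,.1)]+[np.array(rect(0,c,.054,.054,.150)) for c in(0,.1)]
snap("scene","s8"); snap("side","d8"); print(r.get_state()['eef_pos'])
A=draw("s8",(225,165,325,295),P,M,4); B=draw("d8",(315,130,415,260),P,M,4)
cv2.imwrite("pics/ov8.png",np.hstack([A,B]))
E
```

```text
[ 0.4114 -0.218   0.3324]
```

View pics/ov8.png

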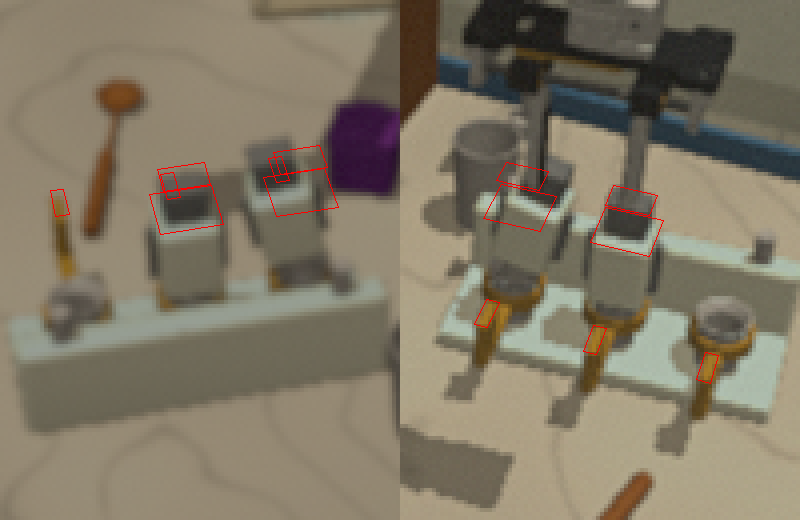

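ov8 shows coupler 1's cartridge home and upright. The one in coupler 2 leans and stands about 20 mm too high, so it did not drop. I've used all 14 picture views, so from here I'll mend this with numeric measurements.

```bash
python3 - <<'E'
from h import *
def tri(a,b):
    A=[];B=[]
    for f,uv in((("s8"),a),(("d8"),b)):
        K,T=cal(f); v=T[:3,:3]@np.linalg.inv(K)@[*uv,1.]; v/=np.linalg.norm(v); M=np.eye(3)-np.outer(v,v); A.append(M);B.append(M@T[:3,3])
    x=np.linalg.lstsq(np.vstack(A),np.hstack(B),rcond=None)[0]; return x
print("blk2",tri((292,203),(352.5,174.5)),"blk1",tri((271.5,209.5),(373,180.5)))
E
```

```text
blk2 [ 0.5833 -0.1353  0.1929] blk1 [ 0.5958 -0.2078  0.1824]
```

Emit:
apply_moves --rows '[0,0.01,0.02,0,0,-0.03,1,0.03,0.02,0.03,0,0,-0.06,1,0.06,0.03,0.03,0,0,-0.09,1,0.1,0.03,0.03,0,0,-0.12,1,0.14,0.03,0.03,0,0,-0.15,1,0.18,0.03,0.03,0,0,-0.18,1,0.22,0.03,0.03,0,0,-0.21,1,0.233,0.03,0.03,0,0,-0.24,1,0.233,0.03,0.03,0,0,-0.265,1,0.233,0.03,0.03,0,0,-0.265,1,0.233,0.03,0.03,0,0,-0.265,1]'

```text
clock: 38.35
eef_pos: [0.5854, -0.1953, 0.3548]
ee_rot: [0.706, 0.708, -0.0, -0.0]
wrist_force: [-0.0, 0.5, 0.0]
gripper_width: 0.0939
grasp_force: 0.0
```

```bash
python3 blk.py w9; python3 - <<'E'
from h import *
im=cv2.imread("pics/w9.png"); h=cv2.cvtColor(im,40)
m=cv2.inRange(h,(0,0,45),(180,60,125))
for v in range(0,240,6): print(v,''.join('#' if m[v,u] else ('w' if h[v,u,2]>170 and h[v,u,1]<60 else '.') for u in range(250,390,3)))
E
```

```text
[308 108  31  27 659] ((323.0, 121.0), (26.0, 30.0), 90.0) [ 0.5864 -0.1225  0.178 ]
38.4 [ 0.5853 -0.1955  0.355 ] [ 0.7062  0.708  -0.     -0.0002]
0 ....................w..........................
6 ...............................................
12 ..........................w....................
18 ...........................w.......w.......w...
24 ...........................w.w.....w.w...w.w.ww
30 .........................w..ww....w.w..w.......
36 .........................w.....ww....w.......w.
42 ..............................www.www.......w..
48 .........................www....w....w.ww..ww..
54 .................................w.....w.w...ww
60 .........................wwww........#.wwww..ww
66 ..........................www.......#wwwwww.www
72 ...................................#.....wwwwww
78 ...................................##.....www.w
84 ...................................#...####ww.w
90 .......................##............######ww..
96 .....................#######.#......#....#ww...
102 ..............www#.##.##...........#.#...www.ww
108 .............#..#..........#.
[... 410 characters left out ...]
........wwwww...wwwwww.w
162 www.......wwwwwwwwww............wwww.#.wwwwww.w
168 ww..............ww..###########.#wwww#.wwwwww.w
174 www...........................www.www.#.wwwww.w
180 wwww...............#ww.#......#ww.www.#.wwwwwww
186 w...................ww#########wwwwww.#.wwwwwww
192 .........wwwwwww.ww.ww.########.wwwww...wwwwww.
198 ..wwwwwwwwwwwwwwwwwwww.#########ww.ww.#.wwwwww.
204 wwwwwwwwwwwwwwwww.ww.ww####..###ww.ww..#wwwwww.
210 ww.wwwwwwwwwwwwww.ww.ww##.#.####wwwww..#wwwwww.
216 ww.wwwwwwwwwwwwww.wwwww.#######.wwwwww##wwwwww.
222 ww.www............wwww............www..#.wwwww.
228 wwwwww............................wwww##.wwwww.
234 wwwwwwwwwwwwwwww.w............#....www.#.wwwwww
```

Cartridge 2 leans towards -y by about 0.16 rad and still stands on the jaws. I'll regrasp it with the tool tilted to match, bring it upright and let go again.

Emit:
apply_moves --rows '[0.002,0.072,0,0.0255,0,0.008,1,0.002,0.072,0,0.0255,0,0.008,1,0.002,0.072,-0.07,0.0255,0,0.008,1,0.002,0.072,-0.14,0.0255,0,0.008,1,0.002,0.072,-0.14,0.0255,0,0.008,1,0.002,0.076,-0.165,0.0255,0,0.008,1,0.002,0.08,-0.19,0.0255,0,0.008,1,0.002,0.083,-0.208,0.0255,0,0.008,1,0.002,0.085,-0.218,0.0255,0,0.008,1,0.002,0.085,-0.218,0.0255,0,0.008,1,0.002,0.085,-0.218,0.0255,0,0.008,1]' --newtons 20

```text
clock: 39.78
eef_pos: [0.5871, -0.1323, 0.1924]
ee_rot: [0.687, 0.722, 0.057, -0.056]
wrist_force: [0.1, 0.0, 0.0]
gripper_width: 0.0942
grasp_force: 0.0
```

Emit:
apply_moves --rows '[0,0,0,0,0,0,-1,0,0,0,0,0,0,-1,0,0,0,0,0,0,-1,0,0,0,0,0,0,-1,0,0,0,0,0,0,-1,0,0,0,0,0,0,-1,0,0,0,0,0,0,-1,0,0,0,0,0,0,-1,0,0,0,0,0,0,-1]' --newtons 20

```text
clock: 40.9
eef_pos: [0.5866, -0.132, 0.1917]
ee_rot: [0.687, 0.722, 0.057, -0.057]
wrist_force: [0.3, -0.2, -0.1]
gripper_width: 0.03
grasp_force: 19.9
```

Emit:
apply_moves --rows '[0,-0.001,0.006,0,0,0,-1,0,-0.002,0.012,0,0,0,-1,0,-0.003,0.018,0,0,0,-1,0,-0.003,0.018,0,0,0,-1]' --newtons 25

```text
clock: 41.4
eef_pos: [0.5867, -0.1341, 0.2062]
ee_rot: [0.687, 0.722, 0.057, -0.056]
wrist_force: [-0.5, 1.6, -2.2]
gripper_width: 0.0297
grasp_force: 25.0
```

Emit:
apply_moves --rows '[0,-0.003,0.018,0,0,0,-1,0,-0.006,0.035,0,0,0,-1,0,-0.006,0.035,0,0,0,-1,0,0.007,0.037,-0.008,0,0,-1,0,0.021,0.039,-0.017,0,0,-1,0,0.034,0.04,-0.0255,0,0,-1,0,0.034,0.04,-0.0255,0,0,-1,0,0.034,0.04,-0.0255,0,0,-1,0,0.034,0.04,-0.0255,0,0,-1]'

```text
clock: 42.52
eef_pos: [0.5864, -0.1104, 0.235]
ee_rot: [0.69, 0.724, -0.002, -0.001]
wrist_force: [-0.6, 0.1, -3.1]
gripper_width: 0.0297
grasp_force: 25.0
```

```bash
python3 - <<'E'
from h import *
s=r.get_state();print(s['eef_pos'],R.from_quat(s['ee_rot']).as_matrix()[:,2],s['wrist_force'],s['ft_torque'])
snap("scene","s10"); snap("side","d10")
# white body edges: print columns of white run per row around the held cartridge
for f,u0,u1,v0,v1 in(("s10",270,325,190,245),("d10",325,380,150,205)):
    h=cv2.cvtColor(cv2.imread(f"pics/{f}.png"),40)
    print(f)
    for v in range(v0,v1,2): print(v,''.join('%x'%(h[v,u,2]//16) for u in range(u0,u1)))
    K,T=cal(f)
    ax=s['eef_pos']; print(proj(K,T,[ax+[0,0,d-.146] for d in(0,.056,.13,.166)]))
E
```

```text
[ 0.5864 -0.1104  0.235 ] [-0.0044 -0.0002 -1.    ] [-0.6133  0.053  -3.1158] [-0.0322  0.0336 -0.0021]
s10
190 9999999999999999999998766555555555788888777766777788999
192 9999999999999999999998765555555555578876555555555555666
194 9999999999999999999998755555555554578865555555555555555
196 9999999999999999999998753345555554456655555555555555555
198 9999999999999999999889864344555554455555555665555555555
200 9999999999999999999888875333444444455544444444444555544
202 9999999999999999998877987666666666777643333333333334334
204 9999999999999999988656899999988777777643333333333333334
206 8888889999999999988645788888877777666543333333333333323
208 7666678899999999998644667767776666666543333333333333334
210 5555567899999999998644667766666666666543333333333333334
212 5555556789999999998644567676766666666544444333333333345
214 4433334689999999998754566666666666666678888887777665667
216 3333334578999999999877666666666666666689999999999999999
218 3333334567789999999998766666666666666789999999999999999
220 5566678887678999999999876666655556788899999999999999999
222 9999999997668999999999887654
[... 1841 characters left out ...]
85333333333348a
186 6666654456666666566666667789a9abbbbbbaa86333333333336aa
188 9998668876666665454555566666667778887458865443333336aba
190 aaaaaaa97666666554555545667666666666548bbbbbaa99988ab97
192 aaaaaaa976676666655455566666666666765467778899abbbbb964
194 788889a966666655566665678766666666764466666666667788743
196 6666666898765555455555668866666676754566666666666677534
198 8665667abb965544455554557986666666654566666666666676534
200 97566789ab755545555566666887766666666666666666666776435
202 767777888864555444554458979bbbaaa9986666666666666775335
204 66677888887544566777777656abbbbbbbba7666666666666777766
[[344.2362 194.0979]
 [345.1348 182.4633]
 [346.3972 166.1188]
 [347.0447 157.7352]]
```

Emit:
apply_moves --rows '[0,0.002,-0.012,0,0,0,-1,0,0.002,-0.024,0,0,0,-1,0,0.002,-0.034,0,0,0,-1,0,0.002,-0.042,0,0,0,-1,0,0.002,-0.048,0,0,0,-1,0,0.002,-0.05,0,0,0,-1,0,0.002,-0.05,0,0,0,-1,0,0.002,-0.05,0,0,0,-1]'

```text
clock: 43.62
eef_pos: [0.5863, -0.1074, 0.1975]
ee_rot: [0.689, 0.725, -0.002, -0.002]
wrist_force: [-0.9, -1.9, -4.4]
gripper_width: 0.0298
grasp_force: 25.0
```

```bash
python3 - <<'E'
from h import *
s=r.get_state();print(s['eef_pos'],R.from_quat(s['ee_rot']).as_matrix()[:,2],s['wrist_force'],s['ft_torque'])
E
```

```text
[ 0.5863 -0.1074  0.1975] [-0.0048 -0.0002 -1.    ] [-0.8993 -1.8994 -4.374 ] [-0.7133  0.1919 -0.0102]
```

Emit:
apply_moves --rows '[-0.001,-0.002,-0.003,0,0,0,-1,-0.001,-0.002,-0.006,0,0,0,-1,-0.001,-0.002,-0.009,0,0,0,-1,-0.001,-0.002,-0.011,0,0,0,-1,-0.001,-0.002,-0.011,0,0,0,-1]'

```text
clock: 44.25
eef_pos: [0.5889, -0.1086, 0.1951]
ee_rot: [0.689, 0.725, 0.001, 0.002]
wrist_force: [-4.1, 0.4, 26.2]
gripper_width: 0.0301
grasp_force: 25.3
```

```bash
python3 - <<'E'
from h import *
s=r.get_state();print(s['eef_pos'],s['wrist_force'],s['ft_torque'])
E
```

```text
[ 0.5889 -0.1086  0.1951] [-4.1459  0.3902 26.1652] [-0.0409  1.6622  0.0113]
```

Emit:
apply_moves --rows '[0,0,0.004,0,0,0,-1,0,0,0.0075,0,0,0,-1,0,0,0.0075,0,0,0,-1,0,0,0.0075,0,0,0,-1]'

```text
clock: 44.75
eef_pos: [0.5867, -0.1084, 0.1956]
ee_rot: [0.689, 0.725, -0.001, -0.001]
wrist_force: [0.9, 0.4, 4.3]
gripper_width: 0.0303
grasp_force: 24.9
```

```bash
python3 - <<'E'
from h import *
s=r.get_state();print(s['eef_pos'],R.from_quat(s['ee_rot']).as_matrix()[:,2],s['wrist_force'],s['ft_torque'])
E
```

```text
[ 0.5867 -0.1084  0.1956] [-0.0023  0.0002 -1.    ] [0.8939 0.4492 4.3204] [ 0.0776 -0.1106  0.008 ]
```

Emit:
apply_moves --rows '[0,0,0,0,0,0,0,0,0,0,0,0,0,0,0,0,0,0,0,0,0.3,0,0,0,0,0,0,0.3,0,0,0,0,0,0,0.3,0,0,0.03,0,0,0,0.3,0,0,0.09,0,0,0,0.3,0,0,0.16,0,0,0,0.3,0,-0.06,0.213,0,0,0,0.3,0,-0.115,0.213,0,0,0,0.3,0,-0.115,0.213,0,0,0,0.3,0,-0.115,0.213,0,0,0,0.3]'

```text
clock: 46.25
eef_pos: [0.5858, -0.194, 0.3544]
ee_rot: [0.689, 0.725, -0.001, -0.002]
wrist_force: [-0.2, -0.9, 0.7]
gripper_width: 0.0614
grasp_force: 0.0
```

```bash
cat > asc.py <<'E'
from h import *
import sys
f=sys.argv[1]; snap("wrist",f); im=cv2.imread(f"pics/{f}.png"); h=cv2.cvtColor(im,40)
m=cv2.inRange(h,(0,0,45),(180,60,125))
for v in range(78,240,6): print(v,''.join('#' if m[v,u] else ('w' if h[v,u,2]>170 and h[v,u,1]<60 else '.') for u in range(280,370,3)))
K,T=cal(f); print(r.get_state()['eef_pos'])
print("expected centres: blk1 home",proj(K,T,[.5957,-.2078,.186]),"blk2 standing",proj(K,T,[.5862,-.1083,.21]),"blk2 home",proj(K,T,[.5862,-.1083,.186]))
E
python3 asc.py w11
```

```text
78 .............w##......w...###.
84 ..........................###.
90 ..........###########.....###.
96 ..........###########..#...##.
102 .....ww...##########.......##.
108 .......#..##########.......##.
114 .......#..##########....ww.##.
120 .......#...#########....ww.##.
126 wwwwwww....#########...www.##.
132 wwwwwwww..#..wwww......www..#w
138 wwwww.wwwwww.w##..wwwwwwwww##w
144 wwwww.wwww..........wwwwww...w
150 ww....wwww...........wwwwww##w
156 ..www.wwww...........wwwwww#.w
162 wwwwwwwwww............wwwww.#.
168 ......ww...#.##.######.wwww#..
174 ...www......##......www.www##.
180 ..........ww..######.wwwwww#..
186 ..........ww.########wwwwww##.
192 wwwwwwwwwwww.#........wwwww.#.
198 wwwwww.wwwwww#........wwwww.#.
204 wwwwwwwwwwwww#.......#wwwww..#
210 wwwwwwwwwwwww#.......#wwwww...
216 ..wwwwwwwwwww#......#.wwwww...
222 ........www............wwww.##
228 .......................wwww.##
234 wwwwwww.......#w........www.##
[ 0.5859 -0.1934  0.3544]
expected centres: blk1 home [[330.6098 201.5462]] blk2 standing [[327.4913 107.2701]] blk2 home [[327.1469 108.5677]]
```

Cartridge 2 now stands upright, with its block centre within about 2 mm of expected. On to tab 2.

Emit:
apply_moves --rows '[-0.06,0,0,0,0,0.03,0.3,-0.12,0.02,0,0,0,0.06,0.3,-0.126,0.06,0,0,0,0.09,0.3,-0.126,0.099,0,0,0,0.12,0.3,-0.126,0.099,0,0,0,0.15,0.3,-0.126,0.099,0,0,0,0.18,0.3,-0.126,0.099,0,0,0,0.21,0.3,-0.126,0.099,0,0,0,0.24,0.3,-0.126,0.099,0,0,0,0.257,0.3,-0.126,0.099,0,0,0,0.257,0.3,-0.126,0.099,-0.08,0,0,0.257,0.3,-0.126,0.099,-0.16,0,0,0.257,0.3,-0.126,0.099,-0.24,0,0,0.257,0.3,-0.126,0.099,-0.3,0,0,0.257,0.3,-0.126,0.099,-0.34,0,0,0.257,0.3,-0.126,0.099,-0.36,0,0,0.257,0.3,-0.126,0.099,-0.37,0,0,0.257,0.3,-0.126,0.099,-0.37,0,0,0.257,0.3]' --newtons 50

```text
clock: 48.55
eef_pos: [0.4918, -0.1206, 0.0778]
ee_rot: [-0.047, 0.999, -0.002, 0.0]
wrist_force: [0.6, 0.1, 0.3]
gripper_width: 0.0611
grasp_force: 0.0
```

Emit:
apply_moves --rows '[0,0,0,0,0,0,-1,0,0,0,0,0,0,-1,0,0,0,0,0,0,-1,0,0,0,0,0,0,-1,0,0,0,0,0,0,-1,0,0,0,0,0,0,-1,0,0,0,0,0,0,-1,0,0,0,0,0,0,-1]' --newtons 50

```text
clock: 49.55
eef_pos: [0.4912, -0.119, 0.0774]
ee_rot: [-0.048, 0.999, -0.001, -0.0]
wrist_force: [-1.6, 5.9, 2.1]
gripper_width: 0.0117
grasp_force: 50.0
```

Emit:
apply_moves --rows '[0,0,-0.004,0,0,0,-1,0,0,-0.008,0,0,0,-1,0,0,-0.012,0,0,0,-1,0,0,-0.016,0,0,0,-1,0,0,-0.02,0,0,0,-1,0,0,-0.02,0,0,0,-1,0,0,-0.02,0,0,0,-1,0,0,-0.02,0,0,0,-1]'

```text
clock: 50.55
eef_pos: [0.4912, -0.1191, 0.0629]
ee_rot: [-0.048, 0.999, -0.001, -0.0]
wrist_force: [-3.2, 5.6, 8.9]
gripper_width: 0.0118
grasp_force: 50.0
```

```bash
cat > sc.py <<'E'
from h import *
import sys
f=sys.argv[1]; snap("scene",f)
h=cv2.cvtColor(cv2.imread(f"pics/{f}.png"),40)
for v in range(190,244,2): print(v,''.join('%x'%(h[v,u,2]//16) for u in range(255,325)))
E
python3 sc.py s12
```

```text
190 7666567889988632211112111123566666555555555542211111111111111112468886
192 5555678899998752111111111112455544444433333221223344444443222233344554
194 6778889999999874211221111222233222222344432222346788765554334554433333
196 7888899999999885322211245677776433333467642111125666543333334554333333
198 8899999999999987432344568888887542111245543210013555544443334544333333
200 8999999999999998755556555555555543334455554223346787544443333433333333
202 8999999999999999876556677777888765556666655567888987533333333333333323
204 8999999999999999887668899999998766666555555578999998533333333333333323
206 8999999999999998888778999999998765554444333467899998533333333333333323
208 8999999998887777666678899999999864333333333357888888533333333333333334
210 9999999987666666555667899999998886433333333457876787643333333333333334
212 8999999987655555555556789999998887543455678889986578765543333333333345
214 9989999997544444433334689999988788888899999998876568999886555555444556
216 9999999998643333333334578999987568999998887777765457999876666666666666
218 9999999888743333333334567789987546777777776666
[... 224 characters left out ...]
6666666666666666666666666
226 9999987545777777777666666567876654456666666666666666666666666666666666
228 9999997545677666666666666567887665556666666666666555666666666666666667
230 9999998545666676666666666567887666666666665555544445678887777777777889
232 9999998645667666666666666678998766666655444445544445667777889999999999
234 9999998766666666666666666789998777888765444555555444455556789999999999
236 9999999988776666666666666679999999998764445566667788765555789999999999
238 9999999887666666665555555678888889998888888999999999986667899999998899
240 9999999987766555555555666778889999999999999999999999999999988888877899
242 9999999998777778888899999999999999999999999999998888887777777777667899
```

```bash
python3 - <<'E'
from h import *
K,T=cal("s12"); P=(.5957,-.2078,.095)
for n,c,z0 in(("c1 home",0,.02),("c2 home",.1,.02),("c2 stand",.1,.044)):
    print(n,proj(K,T,plan(P,[(.027,c,z0+.13),(.027,c,z0+.056),(-.027,c,z0+.13),(0,c,z0+.166)])).tolist())
im=cv2.imread("pics/s12.png"); g=cv2.cvtColor(im,6)
for u in (270,271,272,294,295,296,297,298): print(u,[int(x) for x in g[196:242,u]])
E
```

```text
c1 home [[272.532969664179, 222.0831669831747], [273.51704012183865, 238.26698676388207], [269.7643433265582, 212.14285718603446], [270.6226098410882, 208.89824228666072]]
c2 home [[301.4761055998655, 217.6159963215324], [301.70929062579665, 233.73044606764435], [298.09102537987184, 207.8887941899036], [299.6259666416325, 204.57886707005338]]
c2 stand [[301.3978285885161, 212.20659680872856], [301.63497996586955, 228.5951446467522], [297.98612903613866, 202.51994153247898], [299.5316919613679, 199.0503133039693]]
270 [84, 94, 108, 119, 126, 131, 133, 135, 136, 136, 132, 121, 106, 95, 93, 91, 90, 80, 66, 58, 54, 53, 52, 57, 87, 128, 149, 151, 138, 121, 108, 105, 105, 105, 105, 105, 104, 105, 104, 104, 103, 103, 99, 86, 78, 94]
271 [47, 57, 72, 93, 108, 119, 127, 131, 133, 133, 131, 118, 101, 93, 92, 92, 89, 77, 63, 54, 53, 53, 52, 60, 93, 130, 150, 149, 135, 117, 107, 105, 105, 104, 105, 104, 104, 104, 103, 104, 103, 102, 99, 90, 82, 100]
272 [32, 30, 46, 71, 89, 99, 110, 117, 123, 127, 128, 118, 103, 94, 92, 91, 89, 75, 61, 53, 54, 53, 52, 62, 95, 133, 150, 147, 133, 115, 106, 106, 1
[... 421 characters left out ...]
104, 103, 102, 96, 84, 71, 66, 64, 62, 68, 97, 132, 150, 154, 155]
296 [66, 65, 61, 73, 83, 88, 91, 90, 82, 68, 57, 53, 54, 52, 55, 77, 114, 141, 150, 145, 127, 111, 106, 105, 105, 105, 104, 103, 104, 103, 102, 103, 102, 100, 92, 80, 69, 68, 65, 66, 75, 103, 134, 150, 154, 154]
297 [37, 40, 43, 55, 66, 73, 83, 86, 78, 66, 58, 54, 52, 51, 57, 88, 126, 148, 150, 140, 121, 109, 104, 105, 104, 104, 105, 105, 103, 103, 104, 102, 101, 98, 88, 76, 71, 71, 70, 71, 80, 109, 138, 151, 154, 155]
298 [27, 27, 31, 33, 44, 60, 79, 87, 85, 80, 74, 66, 59, 57, 66, 99, 133, 151, 149, 135, 117, 107, 104, 104, 105, 105, 105, 104, 104, 104, 102, 102, 101, 97, 86, 75, 73, 75, 75, 76, 89, 120, 142, 152, 154, 155]
```

The cartridge is leaning and has stuck about 6 mm below standing with the sleeve held down. I'll pull to the stop and jiggle.

Emit:
apply_moves --rows '[0,0,-0.003,0,0,0,-1,0,0,-0.003,0,0,0,-1,0,0.004,-0.003,0,0,0,-1,0,-0.004,-0.003,0,0,0,-1,0,0.004,-0.003,0,0,0,-1,0,-0.004,-0.003,0,0,0,-1,0,0.004,-0.003,0,0,0,-1,0,-0.004,-0.003,0,0,0,-1,0,0,-0.003,0,0,0,-1,0,0,-0.003,0,0,0,-1]'

```text
clock: 51.85
eef_pos: [0.4912, -0.119, 0.0612]
ee_rot: [-0.048, 0.999, -0.002, 0.0]
wrist_force: [-4.7, 6.3, 14.9]
gripper_width: 0.0114
grasp_force: 50.0
```

```bash
cat > edge.py <<'E'
from h import *
import sys
fs=sys.argv[1:]
if fs and fs[-1].startswith("+"): snap("scene",fs[-1][1:]); snap("side",fs[-1][1:]+"d"); fs[-1]=fs[-1][1:]
for f in fs:
    g=cv2.cvtColor(cv2.imread(f"pics/{f}.png"),6).astype(int); K,T=cal(f)
    print(f)
    for v in range(204,234,2): print(v,''.join('%x'%(g[v,u]//16) for u in range(280,320)))
E
python3 edge.py s3 s8 +s13
```

```text
s3
204 8888887655555555545788888875222211121222
206 8888887654444333334678888875322212121122
208 8888888643333333334578888875222111111111
210 8888888764333333334578767775321121111121
212 8888888875445567788899755676544432222212
214 8888777788889999999988754678888765554444
216 8888765689988887777766654578888765555555
218 8888865566766666666666654467876655555555
220 8888876456666666666666665445655555555555
222 8888876545666666666666665445555555555555
224 8887665444566666666666666555555555555555
226 8887655544566666666666666555555555555555
228 8888765555566666666666655555666666555555
230 8888876555556665555554444456777776666677
232 8888876555555544444444444445667777888888
s8
204 8888887655555555456766655543211222222212
206 8888877654444433334676555543212112122212
208 6656566653333333333577655543222122222122
210 5555557764333333334578755543221112212222
212 5555567875445566788899754454433333222222
214 5555556788889999999988753456677777777765
216 5555544689998887777766654568888888888888
218 5567765566776666666666654468888888888888
220 5688876445666666666666665457888888888888
222 5678887545
[... 234 characters left out ...]
444444445667777888888
s13
204 8888876555555555545688888875222211121222
206 8888887655544433334678888875222211211111
208 8888888643333333333568888875222211121211
210 8888888764333333334577766775322111111111
212 8888888875334556778899865677544432222222
214 8888877788888899999988754678888765544444
216 8888765689999988777766654578888765555555
218 7788875467777666666666665467876655556555
220 5688876445666666666666665445555555555555
222 5678886544566666666666666555555555555555
224 5577665434566666666666666655555555555655
226 5577655544456666666666666655555555555555
228 5578765555556666666666555555566666555555
230 5578876555555666555554444456777776666666
232 6788876555555544444444444456667777888888
```

Emit:
apply_moves --rows '[0,0,0,0,0,0,0.3,0,0,0,0,0,0,0.3,0,0,0,0,0,0,0.3,0,0,0,0,0,0,0.3,0,0,0.08,0,0,0,0.3,0,0,0.16,0,0,0,0.3,0,0,0.24,0,0,0,0.3,0,0,0.31,0,0,0,0.3,0,0,0.37,0,0,0,0.3,-0.08,-0.07,0.37,0,0,0,0.3,-0.12,-0.132,0.37,0,0,0,0.3,-0.12,-0.132,0.37,0,0,0,0.3,-0.12,-0.132,0.37,0,0,0,0.3]'

```text
clock: 53.58
eef_pos: [0.4013, -0.2197, 0.3375]
ee_rot: [-0.046, 0.999, -0.002, 0.0]
wrist_force: [0.2, -0.4, -0.1]
gripper_width: 0.0611
grasp_force: 0.0
```

```bash
python3 edge.py +s14; python3 - <<'E'
from h import *
# side-view: brass column heights for the three tabs, before (d8) and now
for f in("d2","d8","s14d"):
    im=cv2.imread(f"pics/{f}.png"); h=cv2.cvtColor(im,40); m=cv2.inRange(h,(8,120,90),(30,255,255)); K,T=cal(f)
    for i,c in enumerate((-.1,0,.1)):
        u,v=proj(K,T,plan((.5957,-.2078,.095),[(-.095,c,.1)]))[0]; u=int(u);v=int(v)
        w=m[v-8:v+30,u-5:u+6]; rows=np.where(w.any(1))[0]; print(f,i,(u,v),"top row",v-8+rows.min() if len(rows) else None, w.sum(1)[:14]//255)
# and body of cart2 in side view
g=cv2.cvtColor(cv2.imread("pics/s14d.png"),6)
for v in range(164,200,2): print(v,''.join('%x'%(x//16) for x in g[v,325:365]))
E
```

```text
s14
204 8888776555555555545555555543222222222222
206 7666655555544433334565555543222222222222
208 5555566643333333333467655543222222222222
210 5555578764333333334578755543211122212222
212 5555567875334556788899854555544433322222
214 5555556788888999999988754678888877777765
216 6666655689999888777666654578888888888888
218 6788875457777666666666665468888888888888
220 5688876445666666666666665457888888888888
222 5678887544566666666666666678888888888888
224 5578887644566666666666666678888888888888
226 5578888765566666666666666678888888888888
228 5578888888766666666666555567888888888888
230 5578888888876665555554444456788888888888
232 6788888888876444444444444445667777888888
d2 0 (391, 221) top row 213 [1 3 4 6 5 5 5 6 5 5 5 4 4 1]
d2 1 (363, 214) top row 206 [1 2 2 6 4 6 6 6 6 6 6 5 5 1]
d2 2 (336, 207) top row 200 [0 1 0 0 4 3 5 6 6 7 7 7 6 2]
d8 0 (391, 221) top row 213 [2 3 5 6 6 6 5 6 4 5 5 4 4 2]
d8 1 (363, 214) top row 207 [0 1 2 3 4 6 6 6 7 6 6 5 5 2]
d8 2 (336, 207) top row 199 [1 1 1 0 1 2 6 6 6 7 7 8 7 5]
s14d 0 (391, 221) top row 213 [2 3 5 6 5 6 5 6 5 5 5 4 4 1]
s14d 1 (363, 
[... 216 characters left out ...]
6665565543368899999999999
170 8654444445555555555665542356666789999999
172 6665344445555555554665542366666667999999
174 9a97444455555555578875542234456668999999
176 9aa8444455555555568855542233333479999999
178 98864444457998644787544333333348a999999a
180 6665444458abbb9559bbba997533337a98999999
182 6665444469aaba74567889abbbba99a97899999a
184 666544445666764466666667789abba647abbbaa
186 6666554456666445666666666666665349bbbaa8
188 8887667866665456666666666666654357887458
190 aaaaaaa97666666666666666666664346666548a
192 aaaaaaa866666666666666666666534666664466
194 aaa989a866666666666666666665545666664466
196 aa86556898765555455666666666666666654566
198 9855568abb965544445545455666666666654566
```

Sleeve 2 is stuck part-way, so the plug is half-way and the jaws press on its sides. I'll grip the cartridge, bring it upright without lifting, and press it down gently.

Emit:
apply_moves --rows '[0,0,0,0,0,-0.03,1,0.02,0.01,0,0,0,-0.06,1,0.05,0.03,0,0,0,-0.09,1,0.09,0.05,0,0,0,-0.12,1,0.13,0.07,0,0,0,-0.15,1,0.17,0.09,0,0,0,-0.18,1,0.21,0.104,0,0,0,-0.21,1,0.247,0.104,0,0,0,-0.24,1,0.247,0.104,0,0,0,-0.257,1,0.247,0.104,0,0,0,-0.257,1,0.247,0.104,0,0,0,-0.257,1]' --newtons 25

```text
clock: 55.05
eef_pos: [0.5868, -0.1405, 0.3374]
ee_rot: [0.688, 0.726, -0.001, -0.002]
wrist_force: [0.5, -0.3, -0.6]
gripper_width: 0.0939
grasp_force: 0.0
```

Emit:
apply_moves --rows '[0,0,0,0.0255,0,0,1,0,0,-0.05,0.0255,0,0,1,0,0,-0.11,0.0255,0,0,1,0,0,-0.117,0.0255,0,0,1,0,0.004,-0.142,0.0255,0,0,1,0,0.008,-0.167,0.0255,0,0,1,0,0.011,-0.185,0.0255,0,0,1,0,0.013,-0.197,0.0255,0,0,1,0,0.013,-0.197,0.0255,0,0,1,0,0.013,-0.197,0.0255,0,0,1]'

```text
clock: 56.3
eef_pos: [0.5872, -0.1322, 0.1905]
ee_rot: [0.687, 0.722, 0.057, -0.056]
wrist_force: [0.7, -0.1, -0.5]
gripper_width: 0.094
grasp_force: 0.0
```

Emit:
apply_moves --rows '[0,0,0,0,0,0,-1,0,0,0,0,0,0,-1,0,0,0,0,0,0,-1,0,0,0,0,0,0,-1,0,0,0,0,0,0,-1,0,0,0,0,0,0,-1,0,0,0,0,0,0,-1,0,0,0,0,0,0,-1,0,0,0,0,0,0,-1]'

```text
clock: 57.42
eef_pos: [0.5866, -0.1321, 0.1899]
ee_rot: [0.687, 0.722, 0.057, -0.057]
wrist_force: [0.3, 0.1, 1.5]
gripper_width: 0.0304
grasp_force: 24.5
```

Emit:
apply_moves --rows '[0,0.008,0,-0.0064,0,0,-1,0,0.016,0.001,-0.0128,0,0,-1,0,0.024,0.001,-0.0192,0,0,-1,0,0.032,0.001,-0.0255,0,0,-1,0,0.032,0.001,-0.0255,0,0,-1,0,0.032,0.001,-0.0255,0,0,-1]'

```text
clock: 58.18
eef_pos: [0.5874, -0.1081, 0.1935]
ee_rot: [0.689, 0.725, -0.001, -0.0]
wrist_force: [-3.3, 0.9, 17.1]
gripper_width: 0.0301
grasp_force: 25.0
```

```bash
python3 - <<'E'
from h import *
s=r.get_state();print(s['eef_pos'],s['wrist_force'],s['ft_torque'])
E
```

```text
[ 0.5874 -0.1081  0.1935] [-3.336   0.8755 17.1212] [0.0189 1.2606 0.0093]
```

Emit:
apply_moves --rows '[0,0,-0.003,0,0,0,-1,0,0,-0.006,0,0,0,-1,0,0,-0.009,0,0,0,-1,0,0,-0.009,0,0,0,-1]'

```text
clock: 58.68
eef_pos: [0.5924, -0.1098, 0.192]
ee_rot: [0.689, 0.724, 0.003, 0.005]
wrist_force: [-3.9, -1.4, 38.5]
gripper_width: 0.0306
grasp_force: 25.6
```

Emit:
apply_moves --rows '[0,0,0.006,0,0,0,-1,0,0,0.011,0,0,0,-1,0,0,0.011,0,0,0,-1,0,0,0.011,0,0,0,-1]'

```text
clock: 59.18
eef_pos: [0.587, -0.1081, 0.1929]
ee_rot: [0.689, 0.725, -0.001, -0.001]
wrist_force: [-0.5, 0.5, 9.2]
gripper_width: 0.0297
grasp_force: 25.0
```

```bash
python3 edge.py +s15; python3 - <<'E'
from h import *
s=r.get_state();print(s['eef_pos'],s['wrist_force'])
for f in("d2","d8","s14d","s15d"):
    im=cv2.imread(f"pics/{f}.png"); g=cv2.cvtColor(im,6)
    print(f)
    for v in range(200,216): print(v,' '.join('%3d'%x for x in im[v,328:345,2].astype(int)))
E
```

```text
s15
204 8888888888888754444555544433222222222222
206 8888888888888853334555554333222222222222
208 8888888888888864334555544444322222222222
210 8888888888778886444544455566432222222221
212 8888888887667898888877777777543333222222
214 8888888887545789999887777766556777777765
216 8888888887544677776666666666556888888888
218 7788888887544566666666666666556888888888
220 5688888887644566666666666666556888888888
222 6678888888644566666666666666567888888888
224 5678888888765666666666666666678888888888
226 5578888888888766666666666666677766666666
228 5578888888888766666666555556665555555555
230 5578888888887655444444444455655555665555
232 6788888888877654444444444444445556665555
[ 0.587  -0.1081  0.1929] [-0.6629  0.1766  8.2224]
d2
200 103 119 129 137 162 170 163 123  90  95  91  76  88  95  98  95  93
201 106 120 130 131 139 147 138 100  84  95  85  72  80  83  80  87  81
202 106 116 127 132 130 131 128  98  72  82  87  83  83  80  75  82  83
203 109 122 130 132 131 132 131 106  67  75  91 112 125 123 115 111 112
204 115 125 130 133 131 133 132 114  88  78  84 103 116 113 114 118 122
205 12
[... 3554 characters left out ...]
 133 129 130 131 141 153 142 135 143 141 119  93  90
207 132 133 132 130 130 131 128 133 152 158 130 131 154 160 129  88  85
208 131 133 129 129 133 130 127 139 159 149 115 126 155 148 114  83  85
209 131 129 132 132 131 125 135 154 158 133  96 129 156 132  91  81  81
210 129 144 154 155 145 121 137 162 160 121  91 130 150 116  88  86  92
211 133 153 169 169 163 130 111 126 124 100  90 131 138 117 115 119 120
212 155 165 169 171 170 138  91  88  88  80  96 136 142 132 143 156 158
213 160 168 171 172 172 141  91  81  84  80 100 121 145 157 164 170 168
214 134 139 143 148 163 139  94  81  83  86 107 118 146 168 167 170 169
215 108 108 112 117 134 117  85  84  84  88 106 124 151 172 169 168 167
```

The sleeve is up and the plug is standing on the jaws. When the sleeve opened slowly, the off-centre plug probably caught on one jaw and tipped. I'll find the bore centre by feel in y.

Emit:
apply_moves --rows '[0,0,0.003,0,0,0,-1,0,0,0.006,0,0,0,-1,0,0,0.006,0,0,0,-1,0,0,0.006,0,0,0,-1]'

```text
clock: 59.78
eef_pos: [0.5861, -0.108, 0.196]
ee_rot: [0.689, 0.725, -0.002, -0.002]
wrist_force: [0.4, -0.8, -3.7]
gripper_width: 0.0293
grasp_force: 24.9
```

Emit:
apply_moves --rows '[0,-0.002,0,0,0,0,-1,0,-0.004,0,0,0,0,-1,0,-0.004,0,0,0,0,-1,0,-0.004,0,0,0,0,-1]'

```text
clock: 60.28
eef_pos: [0.5866, -0.1109, 0.1966]
ee_rot: [0.689, 0.725, -0.001, -0.002]
wrist_force: [-0.8, -0.6, -3.5]
gripper_width: 0.03
grasp_force: 24.9
```

Emit:
apply_moves --rows '[0,0.003,0,0,0,0,-1,0,0.007,0,0,0,0,-1,0,0.007,0,0,0,0,-1,0,0.007,0,0,0,0,-1]'

```text
clock: 60.78
eef_pos: [0.5863, -0.106, 0.1965]
ee_rot: [0.689, 0.725, -0.002, -0.002]
wrist_force: [-1.0, -1.4, -3.3]
gripper_width: 0.03
grasp_force: 25.0
```

```bash
python3 - <<'E'
from h import *
s=r.get_state();print(s['eef_pos'],s['wrist_force'],s['ft_torque'])
E
```

```text
[ 0.5863 -0.106   0.1965] [-1.0176 -1.392  -3.2601] [-0.5071  0.3099  0.0727]
```

Emit:
apply_moves --rows '[0,-0.005,0,0,0,0,-1,0,-0.01,0,0,0,0,-1,0,-0.01,0,0,0,0,-1,0,-0.01,0,0,0,0,-1]'

```text
clock: 61.28
eef_pos: [0.5868, -0.1125, 0.1966]
ee_rot: [0.689, 0.725, -0.001, -0.002]
wrist_force: [-0.7, 2.4, -2.4]
gripper_width: 0.0294
grasp_force: 25.0
```

```bash
python3 - <<'E'
from h import *
s=r.get_state();print(s['eef_pos'],s['wrist_force'],s['ft_torque'])
E
```

```text
[ 0.5868 -0.1125  0.1966] [-0.7343  2.4043 -2.4489] [0.8066 0.1587 0.0356]
```

Emit:
apply_moves --rows '[0,-0.002,0,0,0,0,-1,0,-0.004,0,0,0,0,-1,0,-0.004,0,0,0,0,-1,0,-0.004,0,0,0,0,-1]'

```text
clock: 61.78
eef_pos: [0.5867, -0.1163, 0.1966]
ee_rot: [0.689, 0.725, -0.001, -0.001]
wrist_force: [0.4, 1.6, -2.7]
gripper_width: 0.0295
grasp_force: 25.0
```

```bash
python3 - <<'E'
from h import *
s=r.get_state();print(s['eef_pos'],s['wrist_force'],s['ft_torque'])
E
```

```text
[ 0.5867 -0.1163  0.1966] [ 0.399   1.5839 -2.6773] [ 0.8538  0.0589 -0.0403]
```

Emit:
apply_moves --rows '[0,0.005,0,0,0,0,-1,0,0.009,0,0,0,0,-1,0,0.009,0,0,0,0,-1,0,0.009,-0.003,0,0,0,-1,0,0.009,-0.006,0,0,0,-1,0,0.009,-0.006,0,0,0,-1,0,0.009,-0.006,0,0,0,-1]'

```text
clock: 62.65
eef_pos: [0.5868, -0.1093, 0.193]
ee_rot: [0.689, 0.725, -0.001, -0.001]
wrist_force: [-2.7, -1.3, 5.3]
gripper_width: 0.0299
grasp_force: 25.0
```

```bash
python3 - <<'E'
from h import *
s=r.get_state();print(s['eef_pos'],s['wrist_force'],s['ft_torque'])
E
```

```text
[ 0.5868 -0.1093  0.193 ] [-2.74   -1.3108  5.3297] [-0.5995  0.76   -0.0011]
```

Emit:
apply_moves --rows '[-0.002,-0.001,0,0,0,0,-1,-0.002,-0.001,0,0,0,0,-1,-0.002,-0.001,-0.001,0,0,0,-1]'

```text
clock: 63.02
eef_pos: [0.5864, -0.1097, 0.1928]
ee_rot: [0.689, 0.725, -0.0, -0.001]
wrist_force: [-2.3, -1.0, 13.0]
gripper_width: 0.0297
grasp_force: 25.0
```

Emit:
apply_moves --rows '[0,0,0,0,0,0,0,0,0,0,0,0,0,0,0,0,0,0,0,0,0.3,0,0,0,0,0,0,0.3,0,0,0,0,0,0,0.3,0,0,0.03,0,0,0,0.3,0,0,0.09,0,0,0,0.3,0,0,0.16,0,0,0,0.3,0,-0.06,0.213,0,0,0,0.3,0,-0.112,0.213,0,0,0,0.3,0,-0.112,0.213,0,0,0,0.3,0,-0.112,0.213,0,0,0,0.3]'

```text
clock: 64.53
eef_pos: [0.585, -0.1933, 0.3507]
ee_rot: [0.689, 0.725, -0.001, -0.002]
wrist_force: [-0.2, 1.5, 0.4]
gripper_width: 0.0609
grasp_force: 0.0
```

```bash
python3 asc.py w16; python3 - <<'E'
from h import *
s=r.get_state(); print(s['ee_rot'])
E
```

```text
78 ...............##.....w....##.
84 ...........................##.
90 ...........##########.......#.
96 ...........##########......#..
102 .....ww....##########......##.
108 ...........##########......##.
114 ...........##########w..ww.#.#
120 ...........##########...www###
126 wwwwwwww...##########...www..#
132 wwwwwwww#...............www##.
138 wwwww.wwwwww.w.##wwwwwwwwww#..
144 wwwww.wwww...........wwwwww#..
150 ww....wwww...........wwwwww.#.
156 ..www.wwww............wwwww##.
162 wwwwwwwwww...........wwwwww.#.
168 ......wwww.....#..##.#.wwww.#.
174 ..........##.##.###.#..#www...
180 ..........ww........wwwwwww.##
186 ..........ww.########.wwwww.#.
192 wwwwwwwwwwwww#.......#ww.ww..#
198 wwwwwwwwwwwww#.......#ww.ww..#
204 wwwwwwwwwwwww#.......#ww.ww.##
210 wwwwwwwwww.ww#.......#ww.ww.##
216 wwwwwwwwwwwww#.......#wwwwww##
222 ........wwww...........wwww.##
228 .......................wwwww##
234 wwwwwww........#www.#...wwww#.
[ 0.5852 -0.1927  0.3507]
expected centres: blk1 home [[331.3079 203.0115]] blk2 standing [[328.2573 107.8631]] blk2 home [[327.852  109.1313]]
[ 0.6886  0.7252 -0.0011 -0.0021]
```

Emit:
apply_moves --rows '[-0.06,0,0,0,0,0.03,0.3,-0.12,0.02,0,0,0,0.06,0.3,-0.125,0.06,0,0,0,0.09,0.3,-0.125,0.101,0,0,0,0.12,0.3,-0.125,0.101,0,0,0,0.15,0.3,-0.125,0.101,0,0,0,0.18,0.3,-0.125,0.101,0,0,0,0.21,0.3,-0.125,0.101,0,0,0,0.24,0.3,-0.125,0.101,0,0,0,0.257,0.3,-0.125,0.101,0,0,0,0.257,0.3,-0.125,0.101,-0.08,0,0,0.257,0.3,-0.125,0.101,-0.16,0,0,0.257,0.3,-0.125,0.101,-0.24,0,0,0.257,0.3,-0.125,0.101,-0.3,0,0,0.257,0.3,-0.125,0.101,-0.335,0,0,0.257,0.3,-0.125,0.101,-0.355,0,0,0.257,0.3,-0.125,0.101,-0.365,0,0,0.257,0.3,-0.125,0.101,-0.365,0,0,0.257,0.3]' --newtons 50

```text
clock: 66.82
eef_pos: [0.4917, -0.1184, 0.0776]
ee_rot: [-0.047, 0.999, -0.002, 0.0]
wrist_force: [-0.0, -0.6, 0.6]
gripper_width: 0.0615
grasp_force: 0.0
```

Emit:
apply_moves --rows '[0,0,0,0,0,0,-1,0,0,0,0,0,0,-1,0,0,0,0,0,0,-1,0,0,0,0,0,0,-1,0,0,0,0,0,0,-1,0,0,0,0,0,0,-1,0,0,0,0,0,0,-1,0,0,0,0,0,0,-1]'

```text
clock: 67.82
eef_pos: [0.4914, -0.1188, 0.0774]
ee_rot: [-0.047, 0.999, -0.002, -0.0]
wrist_force: [-0.0, -3.2, 0.9]
gripper_width: 0.0118
grasp_force: 50.0
```

```bash
python3 edge.py +s17
```

```text
s17
204 8888888875555554444443333333221222222222
206 8888888876568864333333333333222211112111
208 8888888876568875333333333345432211112111
210 8888888876557887555555566788643211111211
212 8888888876556899999999999999754332222221
214 8888888887545789998888887777656765554444
216 8888888887644567776666666666556776555555
218 7788888887644566666666666666545666555555
220 5688888888644566666666666666544555555555
222 5678888887644566666666666666555555555555
224 5678766665544566666666666666655555555555
226 5578876555555566666666666666655555555555
228 5578876555555666666666555555666665555555
230 5578887655556655444444444455777776667776
232 6788887665566655444444444445667777888888
```

Still upright with the tab gripped, so I'll pull it down fast.

Emit:
apply_moves --rows '[0,-0.001,-0.022,0,0,0,-1,0,-0.001,-0.022,0,0,0,-1,0,-0.001,-0.022,0,0,0,-1,0,-0.001,-0.022,0,0,0,-1,0,-0.001,-0.022,0,0,0,-1]'

```text
clock: 68.55
eef_pos: [0.4914, -0.1189, 0.0616]
ee_rot: [-0.047, 0.999, -0.002, 0.0]
wrist_force: [-1.3, -1.8, 9.6]
gripper_width: 0.0117
grasp_force: 50.0
```

```bash
python3 edge.py +s18
```

```text
s18
204 8888888865455666555566666664222222122222
206 8888888876555665555555555554222221111211
208 8888888876555555555555555553222212211111
210 8888888876556765333333333444322211111111
212 8888888876557875333333333455444432222211
214 8888888876557875333333333456778765544444
216 8888888887557998777888888887556665555555
218 7788888887656899999999999997544555555555
220 5688888887645777777777777776444555555555
222 5678888887645666666666666665444555555555
224 5577666665445666666666666665444555555555
226 5577655555445666666666666665444555555555
228 5578765555545666666666666665555665555555
230 5578876555555666666666666666777776666666
232 6788876555556666666666666666667777888888
```

It dropped home: the front edge is at row 220 as predicted. Now I'll let the sleeve up and retreat.

Emit:
apply_moves --rows '[0,0,0.006,0,0,0,-1,0,0,0.012,0,0,0,-1,0,0,0.018,0,0,0,-1,0,0,0.021,0,0,0,-1,0,0,0.021,0,0,0,0.3,0,0,0.021,0,0,0,0.3,0,0,0.021,0,0,0,0.3,0,0,0.021,0,0,0,0.3,0,0,0.1,0,0,0,0.3,0,0,0.18,0,0,0,0.3,0,0,0.26,0,0,0,0.3,0,0,0.33,0,0,0,0.3,-0.08,-0.06,0.37,0,0,0,0.3,-0.12,-0.13,0.37,0,0,0,0.3,-0.12,-0.13,0.37,0,0,0,0.3,-0.12,-0.13,0.37,0,0,0,0.3]'

```text
clock: 70.65
eef_pos: [0.4011, -0.217, 0.3383]
ee_rot: [-0.046, 0.999, -0.002, 0.0]
wrist_force: [0.5, 0.3, -0.3]
gripper_width: 0.061
grasp_force: 0.0
```

```bash
python3 edge.py +s19; python3 - <<'E'
from h import *
for f in("d2","s19d"):
    im=cv2.imread(f"pics/{f}.png"); print(f)
    for u0,v0 in((328,205),(356,210),(384,218)):
        for v in range(v0,v0+9): print(v,' '.join('%3d'%x for x in im[v,u0:u0+17,2].astype(int)))
        print()
g=cv2.cvtColor(cv2.imread("pics/s19.png"),6)
for v in range(204,242,2): print(v,''.join('%x'%(x//16) for x in g[v,255:285]))
g=cv2.cvtColor(cv2.imread("pics/s19.png"),6);w=cv2.cvtColor(cv2.imread("pics/scene0.png"),6)
print(np.abs(g.astype(int)-w)[195:275,100:340].mean())
E
```

```text
s19
204 8888888888776666665555555543222222222222
206 7766666666555555555555555543222222222222
208 5555555555555555555555555543222222222222
210 5555555555556654333333334454322112222222
212 5555555555567764333333333455544433222222
214 5555555555567764333333334566778877777765
216 6666777777667887777788888887567888888888
218 6788888887557899999999999987557888888888
220 5688888887546778777777777775457888888888
222 5678888887645666666666666665457888888888
224 5578888887645666666666666665457888888888
226 5578888887645666666666666665457888888888
228 5578888888656666666666666666678888888888
230 5578888888887666666666666666778888888888
232 6788888888877666666666666666667777888888
d2
205 122 133 131 131 132 130 132 125 126 126 121 116 108  96  92  97  98
206 127 132 131 131 131 131 131 128 141 155 139 136 143 139 116  92  90
207 133 131 130 130 131 130 125 135 149 157 129 130 153 159 129  88  85
208 132 130 128 129 129 131 123 138 158 148 115 126 154 149 114  82  84
209 158 141 132 129 129 124 133 153 159 133  96 130 156 130  93  81  81
210 169 161 156 154 143 121 137 160 159 121  89 128 147 11
[... 3464 characters left out ...]
173 173 174 171

204 888888888888888888888888888888
206 888888888888888888877777777666
208 888888888877776666665555555555
210 888888887765555555555555555555
212 888888888755555555555455555555
214 888888888754444433333345555555
216 888888888864333333333345666667
218 888888888874333333333456667888
220 888888878886545555667888756888
222 888888766899888999999998756788
224 888888645789998888877777655788
226 888888644567766666666666555788
228 888888754566666666666666655788
230 888888754466666666666666655788
232 888888754466666666666666667888
234 888888876566666666666666667888
236 888888887766666666666666667899
238 888888887656666665555555556788
240 999999998765544455555566667888
3.8335416666666666
```

Both cartridges read home and upright, and the three tabs match their rest images. Handing in.

```bash
python3 -c "
from cell import r
print(r.close_job())"
```

```text
the job is handed in; nothing more can be done
None
```

I fitted both cartridges that were in the caddy, one in coupler 1 and one in coupler 2 (the second took several tries). In the last camera check both were home and upright with all three sleeves up, and I handed the job in; no verdict was returned.

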